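# Fit a U-bolt over a post and lock it

## Robot

A 6-joint arm with a two-finger parallel gripper is mounted at the origin on a cart in front of the work surface, level with it; the furniture and walls round the work are solid. World frame = base frame: x ahead of the robot, y to its left, z up, the work surface at z = 0. Lengths are in m, angles in rad, forces in N, time in s.
With the tool pointing down it reaches from about 0.25 to 0.775 m from the base axis. Payload 4 kg.
Tool frame: the origin (TCP) lies at the very end of the fingers, on their centre line; the grasp point (between the pads) lies 19 mm behind it (robot.grip_point_offset is the distance from the TCP to the grasp point, in m); z points along the fingers, x is the direction in which the jaws open and shut, and the axes are right-handed (so a half turn about z gives the same grasp; the last joint's range is limited). The gripper opens to 94 mm and grips with 3 to 60 N. Pads are 16 mm wide; open, the fingers measure 119 mm over their backs; the gripper's body (75 mm by 177 mm) begins 78 mm behind the grasp point.
Start: joints at [-1.33, 0.087, 1.371, -0, 1.684, -0.103], TCP at [0.185, -0.518, 0.206] pointing down, gripper open.
Joint ranges: [-3.1, 3.1], [-0.76, 2.03], [0.27, 2.55], [-1.08, 4.22], [0.17, 2.65], [-2.57, 2.57]. Speed limits (rad/s): [2.79, 2.79, 3.14, 3.14, 3.14, 3.14].

## Interface

Orientations are given as [roll, pitch, yaw] about the fixed x, y, z axes, in that order (R = Rz(yaw) Ry(pitch) Rx(roll)).
In Python, from bench import robot gives the robot as it stands.
- The arm moves only by the shell command python3 -m inch 'ROWS'. ROWS is text: rows parted by semicolons, each of 5 numbers parted by spaces: the shift along the tool's x, y, z in cm, then the turn about the tool's z in rad, then the closure, from 0 (fully open) to 1 (shut). In form: tx ty tz spin claw; .... A call has 1 to 20 rows; each row is the pose to reach, as a shift and turn from the pose measured when the call began, along the tool's axes at that moment; what a row does not reach only later rows make up. A row lasts 1/12 s, in which the tool goes at most 41.7 mm and 7.16 degrees, less where a joint would pass 70% of its speed; a pose out of reach is approached as far as the arm can. A call with a gripper value outside its range is refused whole. The fingers move at their own pace and stop on an object; the grip force is fixed at half the most. Time passes only in rows, so rows that repeat a pose let the fingers close. It gives the time, the measured TCP pose, the force and the opening at its end, in the units of the state.
- robot.get_obs(): the state, without advancing time (a new reading comes with each control period).
- robot.snapshot(name): name is "scene" or "side" or "wrist"; returns (picture, depth): 480x640x3 uint8, blue, green, red; 480x640 float32, m along the optical axis (not along the pixel's ray), 0 where there is no reading.
- robot.camera_info(name): a dict with "K" (3x3 intrinsics, pixels), "dist" ([k1, k2, p1, p2, k3] as OpenCV has them; the pictures are not rectified), "extrinsics" (4x4, takes a point from world to camera coordinates); the wrist camera has in their place "mount" (4x4, takes a point from camera to tool coordinates, whose origin is the TCP and whose axes are the tool frame's). Camera axes: x right, y down, z forward; pixel columns grow to the right and rows downward; lengths in m; the calibration is good to about 2 mm. A picture is of the moment at which its call begins: read the wrist's pose just before it. camera_info takes no time and is no camera call.
- robot.close_job(): hands the job in, once; it reports no verdict.
The state is a dict: "time": time; "joint_positions": joint angles; "qvel": joint speeds; "joint_torque": joint torques, N m; "tool_pos": TCP position; "ee_rot": TCP orientation; "wrist_force": force on the tool from outside, world axes, zero at the start; "wrist_torque": the same for the moment, N m; "width": finger opening in m.
Only numpy, scipy, OpenCV 4.12 (cv2) and the standard library are available. Lean on these libraries where they do the work, as an engineer would, in place of code of your own. Each camera call takes 0.05 s, during which the arm holds its last target.

## Task

Take the orange-handled U-bolt from its inclined rest and fit it over the horizontal post so that its legs pass on both sides of the post and down through both holes of the steel plate beneath, fully home with its crossbar on the post. Then flip the red-knobbed lock lever over its centre, away from the robot, until it drops to its far stop, and leave both so. The plate can have slid along the post, so look or feel for its holes; leave the other things on the bench where they are.

Things in the scene. Friction and masses are not known exactly. Their poses are not given: they have to be found in the camera images.
- post_fixture: Grey fixture fixed to the bench. Origin: centre of its base on the bench top; x along the post, z up. Base 200 (x) x 120 (y) x 10 mm, with a tongue to y = +114 mm that bears the lock lever. Two end uprights at x = -88 and +88 mm (14 mm thick, 62 wide, tops at z = 116 mm) hold the post. Two rails along x at y = -43 and +43 mm carry a steel plate under the post.
- post_top (a point): Top of the post over the fixture's middle, z = 105 mm. The post is a fixed bare aluminium tube of 38 mm diameter along the fixture's x at y = 0, its axis at z = 86 mm.
- plate_nominal (a point): Point on the fixture at x = y = 0 at the height of the plate's top face, z = 65 mm. Plate: 90 (x) x 98 (y) x 12 mm, with two chamfered 13 mm through holes side by side at y = -27 and +27 mm, at the plate's middle. It does not move under load, but its middle was left anywhere from x = -12 to +12 mm along the post: that is not reported and must be seen or felt.
- ubolt_grip (a point): Centre of the flat-sided orange grip on the crossbar of the loose U-bolt (0.2 to 0.33 kg). Axes: z from leg tips to grip, y across the legs, x through the thickness. Grip 14 (x) x 34 (y) x 40 mm, from 23 mm below to 17 mm above this point. Crossbar underside 27 mm below this point, leg tips 117 mm below. It starts leaning 40 degrees from upright, grip up and towards the rest's -x.
- leg_left_tip (a point): Round tip of the U-bolt's leg at its y = +27 mm, on the leg's axis. Legs are straight 10 mm steel rod, 90 mm long below the crossbar; either leg may go in either hole. Fully home, the tips are at z = 15 mm, 5 mm above the fixture's base, and the grip centre is at z = 132 mm.
- leg_right_tip (a point): Round tip of the U-bolt's leg at its y = -27 mm, on the leg's axis.
- rest: Fixed grey inclined rest for the U-bolt. Origin: centre of its 110 (x) x 100 (y) x 8 mm base on the bench. A sloping plank 80 mm wide supports the lower 80 mm of the legs from beneath, a lip stops their tips, a rib 37 mm wide stands 11 mm high between the legs. The grip stands free past the plank's upper edge, 40 mm to -x of the origin and 114 mm above the bench.
- lock_lever (a joint): Angle of the lock lever, hinged along the fixture's y axis at x = 0, y = 92, z = 34 mm. 0 is upright. It starts at or near its stop at -0.6 (knob to the fixture's -x, the near end) and must lie at its far stop, +0.6 (knob to +x). Past upright it drops over to the nearer stop by its own weight; moving it takes under 2 N.
- lever_knob (a point): Centre of the lever's red ball knob, 24 mm diameter, 82 mm from the hinge on a 9 mm round shaft. At the start it is about 46 mm to the fixture's -x of the hinge and 102 mm above the bench.
- can_center (a point): Centre of a bystander, a black cylindrical can standing, 41 mm diameter, 59 mm tall.
- roll_center (a point): Centre of a bystander, a white roll lying flat, 58 mm diameter, 32 mm tall.
- case_center (a point): Centre of a bystander, a small flat brown hinged case lying on the bench, 84 mm long (y), 40 mm wide, 11 mm high.

How it is judged:
On the way, in this order (a step that is already met when the one before it is completed fails the run):
1. the U-bolt is fully home over the post, both legs through the plate (z of each of leg_left_tip, leg_right_tip in the frame of post_fixture below 0.021 m and x of leg_left_tip in the frame of post_fixture between -0.025 and 0.025 m and x of leg_right_tip in the frame of post_fixture between -0.025 and 0.025 m and y of ubolt_grip in the frame of post_fixture between -0.008 and 0.008 m and angle between ubolt_grip's own z axis and vertical below 0.1 rad and angle between the y axis of ubolt_grip and the y axis of post_fixture, either way round below 0.12 rad), for 0.2 s.
2. then the lock lever is flipped to its far stop (value of joint lock_lever above 0.5 rad), for 0.2 s.
At the end, for the whole second after the job is handed in: The U-bolt stands upright (within 0.1 rad) astride the post, square to it (within 0.12 rad) and centred across it within 8 mm, both leg tips through the plate's holes and at most 21 mm above the bench (home is 15 mm); the lock lever lies over at more than +0.5 rad (all of step 1 and value of joint lock_lever above 0.5 rad); the robot touches nothing.
It fails at once if a bystander (can, roll or case) is moved more than 30 mm (distance of any of can_center, roll_center, case_center from where it was at the start of the episode above 0.03 m).
It also fails if it takes over 72 s, if anything falls off the work surface, if the arm or the gripper's body presses on something with over 40 N, if the wrist force passes 120 N, or if a joint passes its speed limit or range.

## Working session

There is one attempt and no reset: what is moved stays moved. The work goes in short steps, Python scripts to look and compute and a shell command to move; the robot and the scene stay as the last step left them, time stands still between calls to the robot, and variables do not carry over. Pictures are saved under pics/ and viewed, and the job is handed in when it is done.

```bash
ls; mkdir -p pics; python3 - <<'E'
from bench import robot
import cv2,numpy as np
o=robot.get_obs(); print(o)
for n in ["scene","side","wrist"]:
    p,d=robot.snapshot(n); cv2.imwrite(f"pics/{n}0.png",p); np.save(f"pics/{n}0.npy",d)
    c=robot.camera_info(n); print(n,{k:np.round(v,4).tolist() for k,v in c.items()})
E
```

```text
pics
{'time': 0.0, 'joint_positions': array([-1.33013376e+00,  8.79012952e-02,  1.37222285e+00, -9.62904065e-06,
        1.68357133e+00, -1.03087866e-01]), 'qvel': array([ 0.00124381,  0.00123088, -0.00228572,  0.00099808, -0.00151506,
       -0.00062027]), 'joint_torque': array([-2.12682258e-03, -3.40186250e+01, -3.02430224e+01,  7.15749850e-02,
        3.29425279e-02, -1.91505642e-04]), 'tool_pos': array([ 0.18523215, -0.51730294,  0.20434945]), 'ee_rot': array([-3.14138578e+00,  2.09263607e-03, -1.22704675e+00]), 'wrist_force': array([-0.5524709 ,  1.16866819, -0.47757882]), 'wrist_torque': array([-0.01325522,  0.03101145,  0.03211738]), 'width': 0.09419026986785627}
scene {'K': [[481.1028, 0.0, 324.732], [0.0, 481.1028, 243.3838], [0.0, 0.0, 1.0]], 'dist': [-0.1086, 0.0, 0.0, 0.0, 0.0], 'extrinsics': [[-0.7703, -0.6375, -0.0148, 0.4535], [-0.4664, 0.5792, -0.6686, 0.3155], [0.4348, -0.5081, -0.7435, 0.8025], [0.0, 0.0, 0.0, 1.0]]}
side {'K': [[567.1335, 0.0, 325.7434], [0.0, 567.1335, 241.5837], [0.0, 0.0, 1.0]], 'dist': [-0.1809, 0.0, 0.0, 0.0, 0.0], 'extrinsics': [[0.9103, -0.414, -0.0018, -0.5186], [-0.2341, -0.5111, -0.827, 0.2339], [0.3415, 0.7532, -0.5622, 1.2342], [0.0, 0.0, 0.0, 1.0]]}
wrist {'K': [[366.3925, 0.0, 318.6029], [0.0, 366.3925, 239.4125], [0.0, 0.0, 1.0]], 'dist': [-0.074, 0.0, 0.0, 0.0, 0.0], 'mount': [[1.0, 0.0001, 0.0003, -0.0013], [-0.0002, 0.9584, 0.2855, -0.0839], [-0.0003, -0.2855, 0.9584, -0.1796], [0.0, 0.0, 0.0, 1.0]]}
```

View pics/scene0.png

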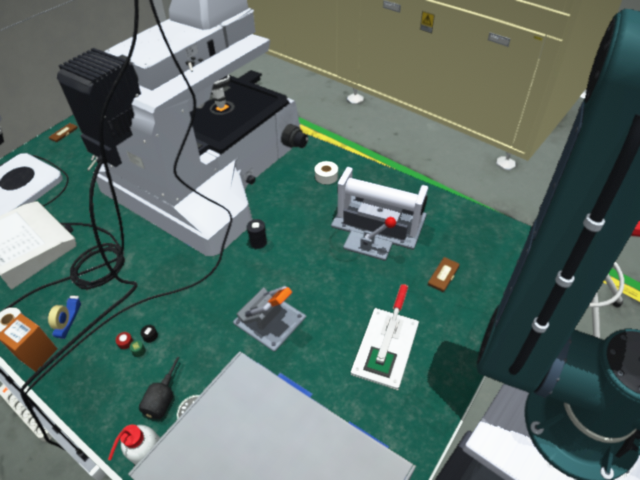

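View pics/side0.png

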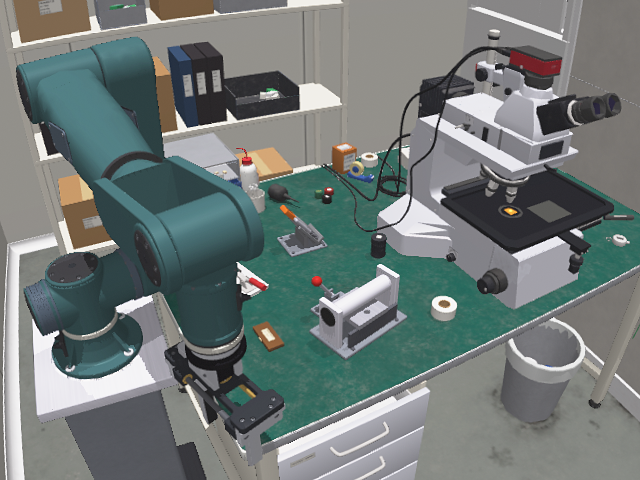

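View pics/wrist0.png

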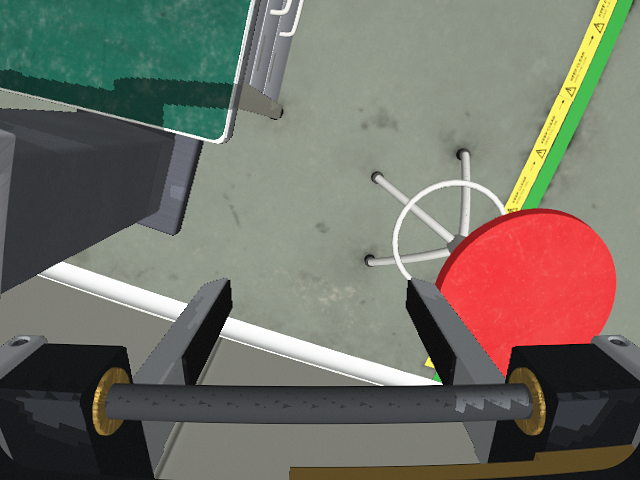

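```bash
cat > h.py <<'E'
import numpy as np,cv2
from bench import robot
from scipy.spatial.transform import Rotation as R
def und(n,uv):
    c=robot.camera_info(n); return cv2.undistortPoints(np.array(uv,float).reshape(-1,1,2),c["K"],np.array(c["dist"])).reshape(-1,2)
def pose(n,o=None):
    "camera->world"
    c=robot.camera_info(n)
    if n!="wrist": return np.linalg.inv(c["extrinsics"])
    T=np.eye(4);T[:3,:3]=R.from_euler("xyz",o["ee_rot"]).as_matrix();T[:3,3]=o["tool_pos"]
    return T@c["mount"]
def pts(n,uv,z,o=None):
    "points from depth z"
    a=und(n,uv);z=np.array(z,float).reshape(-1,1);p=np.hstack([a*z,z,np.ones_like(z)])
    return (p@pose(n,o).T)[:,:3]
def ray(n,uv,o=None):
    a=und(n,uv);T=pose(n,o);d=np.hstack([a,np.ones((len(a),1))])@T[:3,:3].T
    return T[:3,3],d
def onz(n,uv,z,o=None):
    c,d=ray(n,uv,o);return c+d*((z-c[2])/d[:,2])[:,None]
def tri(rs):
    A=np.zeros((3,3));b=np.zeros(3)
    for c,d in rs:
        d=d.ravel()/np.linalg.norm(d);M=np.eye(3)-np.outer(d,d);A+=M;b+=M@c
    return np.linalg.solve(A,b)
E
python3 - <<'E'
import cv2
a=cv2.imread("pics/scene0.png")
cv2.imwrite("pics/s0a.png",cv2.resize(a[150:360,220:470],None,fx=3.2,fy=2.85,interpolation=cv2.INTER_CUBIC) if 0 else cv2.resize(a[150:360,220:470],None,fx=2.8,fy=2.8,interpolation=cv2.INTER_CUBIC))
b=cv2.imread("pics/side0.png")
cv2.imwrite("pics/d0a.png",cv2.resize(b[190:360,235:470],None,fx=3.2,fy=3.2,interpolation=cv2.INTER_CUBIC))
E
```

```text
(no output)
```

View pics/s0a.png

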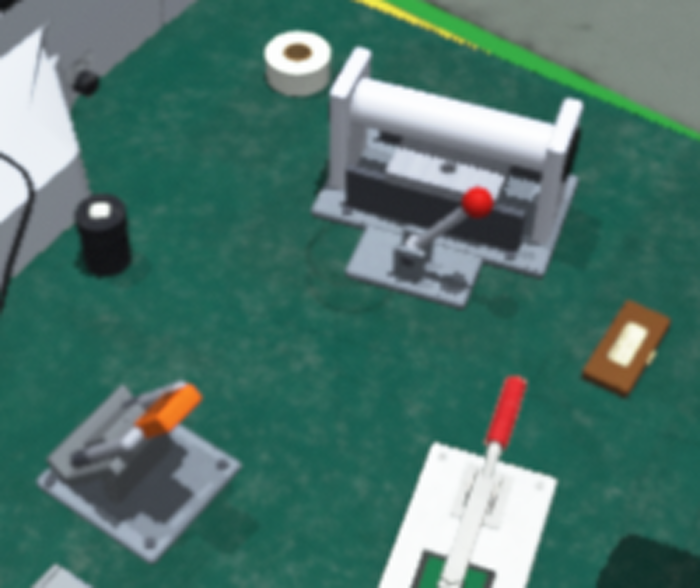

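View pics/d0a.png

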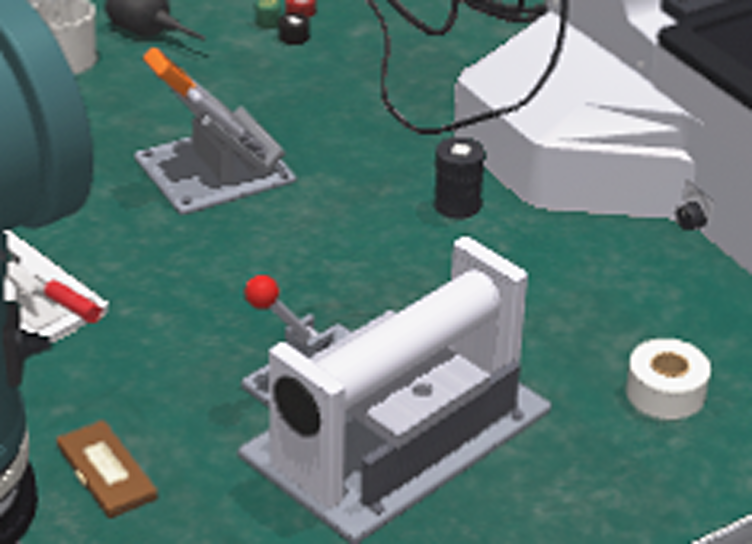

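```bash
python3 - <<'E'
from h import *
ii,jj=np.mgrid[0:480,0:640]
uv=np.stack([jj,ii],-1).reshape(-1,2)
for n in ["scene","side"]:
    im=cv2.imread(f"pics/{n}0.png");d=np.load(f"pics/{n}0.npy").ravel()
    P=pts(n,uv,d);np.save(f"pics/{n}_P.npy",P)
    px=uv
    # rough
    for name,q in ([("hole",(379.6,210)),("knob",(391,222)),("grip",(281,297))] if n=="scene" else [("hole",(367.5,311.6)),("knob",(316.5,281))]):
        q=np.round(q).astype(int);print(n,name,P[q[1]*640+q[0]].round(4))
    hsv=cv2.cvtColor(im,cv2.COLOR_BGR2HSV).reshape(-1,3)
    ok=(d>0)&(P[:,0]>0.2)&(P[:,0]<0.9)&(abs(P[:,1])<0.6)
    t=ok&(P[:,2]>0.112)&(P[:,2]<0.122)
    # limit to fixture window
    w=(px[:,0]>325)&(px[:,0]<430)&(px[:,1]>160)&(px[:,1]<260) if n=="scene" else (px[:,0]>300)&(px[:,0]<405)&(px[:,1]>255)&(px[:,1]<360)
    Q=P[t&w]; print("tops",len(Q))
    if len(Q)>5:
        m=Q[:,0]<np.median([Q[:,0].min(),Q[:,0].max()])
        for k in (m,~m): 
            r=cv2.minAreaRect((Q[k][:,:2]*1000).astype(np.float32)); print(len(Q[k]),np.round(r[0],1),np.round(r[1],1),r[2],Q[k][:,2].mean())
    # post ridge
    w2=w&ok&(P[:,2]>0.098)&(P[:,2]<0.109)
    Q=P[w2];c=Q.mean(0);u,s,v=np.linalg.svd(Q-c,full_matrices=False);print("post",len(Q),c.round(4),v[0].round(4),np.degrees(np.arctan2(v[0][1],v[0][0])))
    w3=w&ok&(P[:,2]>0.0625)&(P[:,2]<0.068)
    Q=P[w3];r=cv2.minAreaRect((Q[:,:2]*1000).astype(np.float32));print("plate",len(Q),np.round(r[0],1),r[1],r[2],Q[:,2].mean())
    rd=((hsv[:,0]<6)|(hsv[:,0]>174))&(hsv[:,1]>180)&w if n=="scene" else ((hsv[:,0]<6)|(hsv[:,0]>174))&(hsv[:,1]>180)&(px[:,0]>300)&(px[:,0]<335)&(px[:,1]>265)&(px[:,1]<295)
    print("knob px",rd.sum(),px[rd].mean(0),P[rd].mean(0).round(4))
    og=(hsv[:,0]>6)&(hsv[:,0]<16)&(hsv[:,1]>200)&(hsv[:,2]>120)&ok&(P[:,2]>0.07)
    print("orange",og.sum(),px[og].mean(0),px[og].min(0),px[og].max(0),P[og].mean(0).round(4))
E
```

```text
scene hole [ 0.559  -0.1617  0.0548]
scene knob [ 0.4917 -0.0987  0.109 ]
scene grip [0.529  0.1896 0.1263]
tops 239
132 [ 484.5 -168.3] [135.2  28.5] 89.85436248779297 0.11496387315073912
107 [ 653.  -151.4] [14. 63.] 18.099069595336914 0.11495946874134196
post 780 [ 0.5593 -0.1679  0.1028] [-0.9833 -0.1819  0.0022] -169.52225208317668
plate 492 [ 548.7 -133.2] (193.0039520263672, 98.08601379394531) 21.215986251831055 0.06442225387099701
knob px 75 [390.16       222.17333333] [ 0.4937 -0.0989  0.107 ]
orange 168 [280.31547619 296.26190476] [270 288] [290 303] [0.5325 0.1879 0.1237]
side hole [ 0.5792 -0.2044  0.0574]
side knob [ 0.4936 -0.1157  0.1091]
tops 256
146 [ 486.9 -170.6] [137.8  30.7] 89.2343978881836 0.11501574012003042
110 [ 653.3 -153.8] [16.4 62.4] 16.155115127563477 0.114790422817467
post 796 [ 0.5621 -0.1807  0.1029] [-0.9749 -0.2228  0.0028] -167.12471369494153
plate 552 [ 562.  -193.8] (152.68704223632812, 171.53414916992188) 61.84257125854492 0.064462098512071
knob px 73 [316.43835616 280.52054795] [ 0.4909 -0.1243  0.1174]
orange 64 [287.109375 211.65625 ] [281 206] [294 218] [0.5371 0.1715 0.1193]
```

```bash
python3 - <<'E'
from h import *
ii,jj=np.mgrid[0:480,0:640];uv=np.stack([jj,ii],-1).reshape(-1,2)
nears=[];
for n in ["scene","side"]:
    im=cv2.imread(f"pics/{n}0.png");P=np.load(f"pics/{n}_P.npy")
    hsv=cv2.cvtColor(im,cv2.COLOR_BGR2HSV).reshape(-1,3)
    w=(uv[:,0]>325)&(uv[:,0]<430)&(uv[:,1]>160)&(uv[:,1]<260) if n=="scene" else (uv[:,0]>300)&(uv[:,0]<405)&(uv[:,1]>255)&(uv[:,1]<360)
    t=w&(hsv[:,1]<60)&(P[:,2]>0.112)&(P[:,2]<0.122)
    c=[]
    for s in (P[:,0]<0.55,P[:,0]>=0.55):
        Q=P[t&s]; r=cv2.minAreaRect((Q[:,:2]*1000).astype(np.float32)); print(n,len(Q),np.round(r[0],1),np.round(r[1],1),round(r[2],1)); c.append(r[0])
    c=np.array(c);dd=c[1]-c[0];print(" mid",c.mean(0),"len",np.hypot(*dd),"yaw",np.degrees(np.arctan2(dd[1],dd[0])))
    nears.append(c)
c=np.mean(nears,0);dd=c[1]-c[0];yaw=np.arctan2(dd[1],dd[0]);o=c.mean(0)/1000
print("fix",o,yaw,np.degrees(yaw))
Rm=np.array([[np.cos(yaw),-np.sin(yaw)],[np.sin(yaw),np.cos(yaw)]])
for n,q in (("scene",(379.6,210)),("side",(367.5,311.6))):
    p=onz(n,[q],0.065)[0];print("hole",n,p,(p[:2]-o)@Rm)
k=tri([ray("scene",[(390.16,222.17)]),ray("side",[(316.44,280.52)])]);print("knob",k,(k[:2]-o)@Rm)
# orange
g=tri([ray("scene",[(280.3,296.3)]),ray("side",[(287.1,211.7)])]);print("grip approx",g)
# rest base: bench-level plate
for n,b in (("scene",(230,280,310,355)),("side",(270,225,335,260))):
    P=np.load(f"pics/{n}_P.npy");w=(uv[:,0]>b[0])&(uv[:,0]<b[2])&(uv[:,1]>b[1])&(uv[:,1]<b[3])
    im=cv2.imread(f"pics/{n}0.png");hsv=cv2.cvtColor(im,cv2.COLOR_BGR2HSV).reshape(-1,3)
    t=w&(P[:,2]>0.005)&(P[:,2]<0.0105)&(hsv[:,1]<90)
    r=cv2.minAreaRect((P[t][:,:2]*1000).astype(np.float32));print(n,"base",t.sum(),r)
E
```

```text
scene 123 [ 485.  -205.9] [13.5 64.7] 17.1
scene 107 [ 653.  -151.4] [14. 63.] 18.1
 mid [ 569.03466797 -178.62556458] len 176.63576135312854 yaw 17.96446319016273
side 138 [ 486.3 -208.5] [15.2 63.3] 17.5
side 110 [ 653.3 -153.8] [16.4 62.4] 16.2
 mid [ 569.75975037 -181.17251587] len 175.729644073259 yaw 18.12593275471494
fix [ 0.56939721 -0.17989904] 0.3149444952831107 18.044990360600107
hole scene [ 0.55421406 -0.15208083  0.065     ] [-0.00581927  0.03115312]
hole side [ 0.57448138 -0.21030726  0.065     ] [-0.00458526 -0.03048744]
knob [ 0.49819726 -0.10506577  0.10046295] [-0.04451724  0.09320765]
grip approx [0.54008347 0.18220559 0.11187489]
scene base 1215 ((577.4462890625, 187.0678253173828), (110.3053207397461, 98.96430969238281), 3.1330995559692383)
side base 424 ((577.03955078125, 209.3568115234375), (110.51325225830078, 155.15139770507812), 2.9615678787231445)
```

```bash
cat >> h.py <<'E'
FO=np.array([0.5694,-0.1799]);FY=0.315
def fw(x,y): return FO+np.array([np.cos(FY)*x-np.sin(FY)*y,np.sin(FY)*x+np.cos(FY)*y])
def goto(p,yaw=None):
    o=robot.get_obs();M=R.from_euler("xyz",o["ee_rot"]).as_matrix()
    d=M.T@(np.array(p)-o["tool_pos"])*100
    y=np.arctan2(M[1,0],M[0,0])
    s=None if yaw is None else (-(yaw-y)+np.pi/2)%np.pi-np.pi/2
    print("t",o["time"].round(2) if hasattr(o["time"],"round") else o["time"],"pos",o["tool_pos"].round(4),"yaw",round(y,4),"F",o["wrist_force"].round(2),"w",round(o["width"],4),"-> cm",d.round(2),"spin",None if s is None else round(s,3),"steps",np.linalg.norm(d)/4.17)
E
python3 - <<'E'
from h import *
goto([*FO,0.22],FY+np.pi/2)
P=np.load("pics/scene_P.npy")
# tall things near rest/fixture: height map coarse
for x0 in np.arange(.3,.9,.1):
    print(round(x0,1),[round(float(P[(abs(P[:,0]-x0-.05)<.05)&(abs(P[:,1]-y0-.05)<.05)][:,2].max(initial=0)),2) for y0 in np.arange(-.4,.5,.1)])
E
```

```text
t 0.15 pos [ 0.1853 -0.5174  0.2046] yaw -1.227 F [0.24 0.03 0.89] w 0.0939 -> cm [-18.83 -47.54  -1.5 ] spin 0.029 steps 12.267816798820986
0.3 [0.01, 0.01, 0.01, 0.06, 0.06, 0.04, 0.15, 0.22, 0.22]
0.4 [0.01, 0.12, 0.12, 0.11, 0.05, 0.01, 0.01, 0.22, 0.22]
0.5 [0.01, 0.11, 0.11, 0.11, 0.01, 0.13, 0.13, 0.06, 0.13]
0.6 [0.01, 0.01, 0.12, 0.01, 0.01, 0.05, 0.04, 0.03, 0.05]
0.7 [0.01, 0.03, 0.03, 0.01, 0.07, 0.08, 0.01, 0.03, 0.03]
0.8 [0.01, 0.09, 0.17, 0.34, 0.4, 0.34, 0.01, 0.1, 0.06]
0.9 [0.0, 0.41, 0.45, 0.45, 0.51, 0.46, 0.42, 0.2, 0.06]
```

```bash
python3 -m inch '-1.6 -4 -0.1 0 0;-3.1 -7.9 -0.3 0 0;-4.7 -11.9 -0.4 0 0;-6.3 -15.8 -0.5 0 0;-7.8 -19.8 -0.6 0 0;-9.4 -23.8 -0.8 0.03 0;-11 -27.7 -0.9 0.03 0;-12.6 -31.7 -1 0.03 0;-14.1 -35.7 -1.1 0.03 0;-15.7 -39.6 -1.2 0.03 0;-17.3 -43.6 -1.4 0.03 0;-18.8 -47.5 -1.5 0.03 0;-18.8 -47.5 -1.5 0.03 0;-18.8 -47.5 -1.5 0.03 0;-18.8 -47.5 -1.5 0.03 0'
python3 - <<'E'
from h import *
o=robot.get_obs();p,d=robot.snapshot("wrist");cv2.imwrite("pics/w1.png",p);np.save("pics/w1.npy",d);np.save("pics/w1o.npy",o,allow_pickle=True);print(o["tool_pos"],o["ee_rot"],o["qvel"])
E
```

```text
time: 1.4
tool_pos: [0.5687, -0.1804, 0.2192]
ee_rot: [3.14, 0.002, -1.256]
wrist_force: [0.1, -0.1, -0.4]
width: 0.0939
[ 0.56868097 -0.18040587  0.21923888] [ 3.13969391e+00  1.99771520e-03 -1.25610683e+00] [-0.03897908 -0.02160557  0.01460947 -0.00372175  0.00256021 -0.00179342]
```

View pics/w1.png

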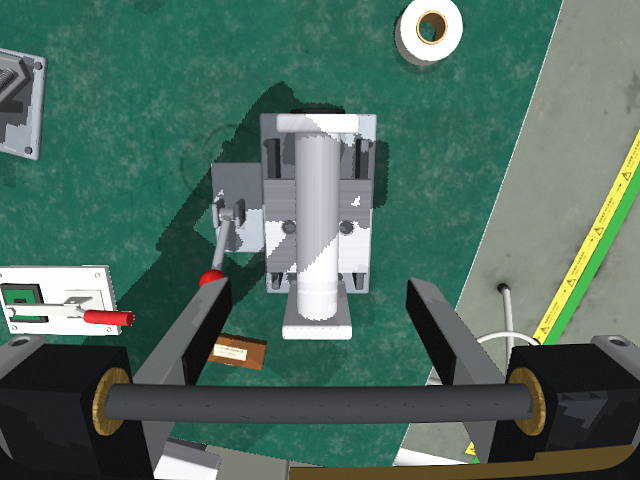

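```bash
python3 - <<'E'
from h import *
a=cv2.imread("pics/w1.png");cv2.imwrite("pics/w1z.png",cv2.resize(a[170:290,250:390],None,fx=5,fy=5,interpolation=cv2.INTER_CUBIC))
o=np.load("pics/w1o.npy",allow_pickle=True).item()
d=np.load("pics/w1.npy")
ii,jj=np.mgrid[0:480,0:640];uv=np.stack([jj,ii],-1).reshape(-1,2)
P=pts("wrist",uv,d.ravel(),o).reshape(480,640,3)
c=np.array([[289,227],[347,227]])
q=onz("wrist",c,.065,o);print(q)
dd=q[0]-q[1];print(np.hypot(*dd[:2]),np.degrees(np.arctan2(dd[1],dd[0])),q.mean(0))
# holes by depth: pts below plate in window
for (u,v) in c:
    w=P[v-9:v+10,u-9:u+10];m=(w[...,2]<0.06)&(w[...,2]>-.02);ys,xs=np.nonzero(m);print(m.sum(),xs.mean()+u-9,ys.mean()+v-9)
t=(P[...,2]>.112)&(P[...,2]<.122)
for s in (ii<200,ii>300):
    m=t&s&(jj>260)&(jj<380)&(ii<345);r=cv2.minAreaRect((P[m][:,:2]*1000).astype(np.float32));print(m.sum(),r)
E
```

```text
[[ 0.5560259  -0.15359191  0.065     ]
 [ 0.57296728 -0.20552686  0.065     ]]
0.05462828637740876 108.06652737513326 [ 0.56449659 -0.17955938  0.065     ]
127 288.7007874015748 226.51181102362204
127 345.4409448818898 226.59055118110237
1571 ((653.185791015625, -150.037109375), (13.786462783813477, 61.50390625), 17.84128189086914)
988 ((486.172607421875, -203.7670440673828), (13.622416496276855, 61.107730865478516), 18.553306579589844)
```

View pics/w1z.png

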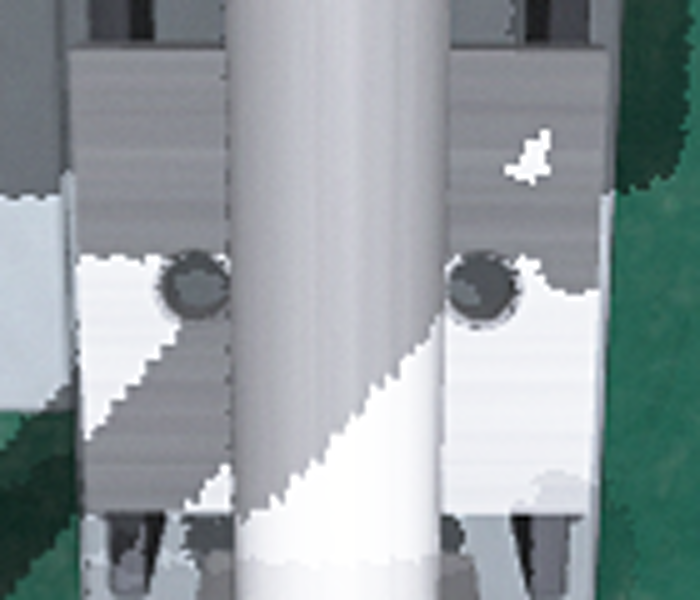

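```bash
python3 - <<'E'
from h import *
goto([.537,.187,.21],np.radians(93.1))
E
```

```text
t 1.45 pos [ 0.5682 -0.1812  0.2196] yaw -1.2577 F [-0.44  0.11  0.53] w 0.0941 -> cm [-35.99  -8.37   1.01] spin 0.259 steps 8.864043894240005
```

```bash
python3 -m inch '-4 -0.9 0 0 0;-8 -1.9 0.2 0 0;-12 -2.8 0.3 0.06 0;-16 -3.7 0.4 0.12 0;-20 -4.7 0.6 0.18 0;-24 -5.6 0.7 0.26 0;-28 -6.5 0.8 0.26 0;-32 -7.4 0.9 0.26 0;-36 -8.4 1 0.26 0;-36 -8.4 1 0.26 0;-36 -8.4 1 0.26 0;-36 -8.4 1 0.26 0'
python3 - <<'E'
from h import *
o=robot.get_obs();p,d=robot.snapshot("wrist");cv2.imwrite("pics/w2.png",p);np.save("pics/w2.npy",d);np.save("pics/w2o.npy",o,allow_pickle=True);print(o["tool_pos"],o["ee_rot"],o["qvel"])
E
```

```text
time: 2.45
tool_pos: [0.5372, 0.1852, 0.2102]
ee_rot: [3.14, 0.0, -1.52]
wrist_force: [-0.3, -0.2, 0.0]
width: 0.0938
[0.53723006 0.18524368 0.21017458] [ 3.13984322e+00  1.26015270e-04 -1.51972964e+00] [-0.02435946 -0.00047676 -0.00254943  0.00470574  0.00050303  0.0034794 ]
```

View pics/w2.png

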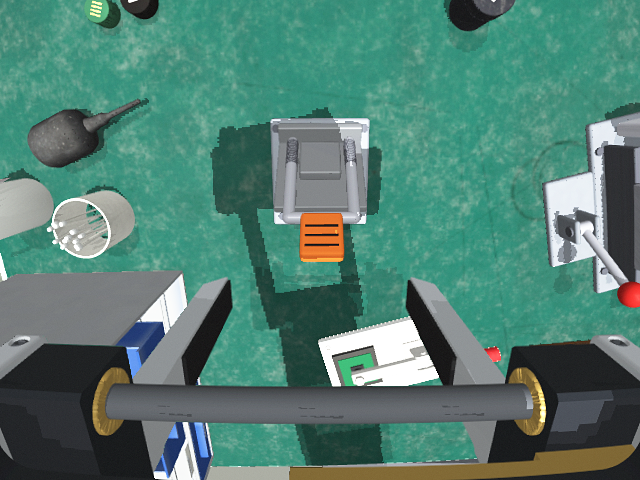

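```bash
python3 - <<'E'
from h import *
o=np.load("pics/w2o.npy",allow_pickle=True).item();d=np.load("pics/w2.npy");im=cv2.imread("pics/w2.png")
hsv=cv2.cvtColor(im,cv2.COLOR_BGR2HSV)
ii,jj=np.mgrid[0:480,0:640];uv=np.stack([jj,ii],-1).reshape(-1,2)
P=pts("wrist",uv,d.ravel(),o).reshape(480,640,3)
m=(hsv[...,0]>4)&(hsv[...,0]<18)&(hsv[...,1]>150)&(jj>280)&(jj<360)&(ii>200)&(ii<275)
m=cv2.morphologyEx(m.astype(np.uint8),cv2.MORPH_CLOSE,np.ones((7,7)))>0
r=cv2.minAreaRect(np.argwhere(m)[:,::-1].astype(np.float32));print(m.sum(),r)
m2=cv2.erode(m.astype(np.uint8),np.ones((5,5)))>0
Q=P[m2];c=Q.mean(0);u,s,v=np.linalg.svd(Q-c,full_matrices=False);nrm=v[2]*np.sign(v[2][2]);print("c",c,"n",nrm,s, "lean",np.degrees(np.arctan2(nrm[0],nrm[2])))
Q=P[m];print(Q.min(0),Q.max(0))
ry=np.radians(93.1-90)
# by rest axes
ex=np.array([np.cos(ry),np.sin(ry)]);ey=np.array([-np.sin(ry),np.cos(ry)])
print("x range",np.percentile(Q[:,:2]@ex,[1,99]),"y",np.percentile(Q[:,:2]@ey,[1,99]),"z",np.percentile(Q[:,2],[1,99]))
# base rect
mb=(P[...,2]>.005)&(P[...,2]<.0105)&(hsv[...,1]<90)&(jj>240)&(jj<400)&(ii>100)&(ii<240)
print(mb.sum(),cv2.minAreaRect((P[mb][:,:2]*1000).astype(np.float32)))
# legs: pixels
cv2.imwrite("pics/w2z.png",cv2.resize(im[100:280,250:390],None,fx=4,fy=3.3) if 0 else cv2.resize(im[105:275,250:390],None,fx=3.5,fy=3.5,interpolation=cv2.INTER_CUBIC))
for uvp in ((291,185),(351,185),(291,205),(351,205),(319,214)): print(uvp,P[uvp[1],uvp[0]].round(4))
E
```

```text
2101 ((321.5, 237.0), (48.0, 43.0), 90.0)
c [0.54249675 0.18473395 0.12136356] n [-0.10094241  0.99488994  0.00215119] [1.04427321 0.4003286  0.35888292] lean -88.77915373754789
[0.51127803 0.15831459 0.00208789] [0.62085756 0.2018465  0.38966728]
x range [0.53329989 0.56614232] y [0.13860461 0.17134294] z [0.10137765 0.13084889]
1496 ((578.8136596679688, 187.690185546875), (108.61864471435547, 100.5050277709961), 2.9410367012023926)
(291, 185) [0.5743 0.2121 0.0757]
(351, 185) [0.5772 0.1608 0.077 ]
(291, 205) [0.5606 0.2104 0.094 ]
(351, 205) [0.5628 0.1611 0.0923]
(319, 214) [0.5562 0.1872 0.1025]
```

View pics/w2z.png

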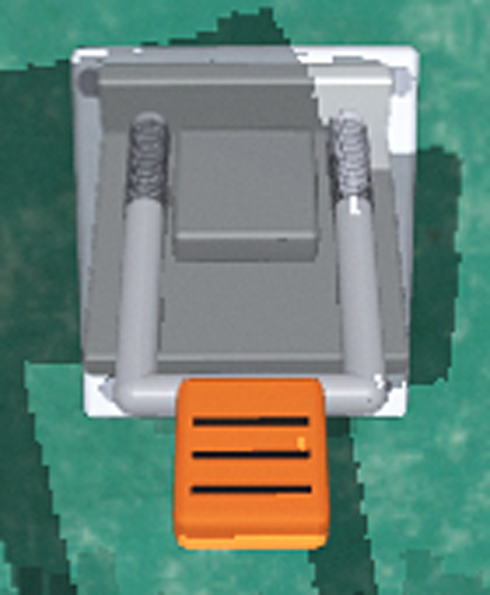

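```bash
python3 - <<'E'
from h import *
goto([.5347,.1850,.0996],np.radians(93))
E
```

```text
t 2.5 pos [0.5375 0.1849 0.2103] yaw -1.5207 F [ 0.16 -0.62 -0.12] w 0.0942 -> cm [-0.02  0.26 11.07] spin -0.002 steps 2.6544183099756493
```

```bash
python3 -m inch '0 0.2 3 0 0;0 0.2 6 0 0;0 0.2 8.5 0 0;0 0.2 10 0 0;0 0.2 11 0 0;0 0.2 11 0 0;0 0.2 11 0 0.3;0 0.2 11 0 0.6;0 0.2 11 0 0.7;0 0.2 11 0 0.8;0 0.2 11 0 0.8;0 0.2 11 0 0.8;0 0.2 11 0 0.8;0 0.2 11 0 0.8'
python3 - <<'E'
from h import *
goto([.5347,.1850,.0996],np.radians(93))
o=robot.get_obs();p,d=robot.snapshot("wrist");cv2.imwrite("pics/w3.png",p)
p,d=robot.snapshot("scene");cv2.imwrite("pics/s3.png",cv2.resize(p[260:360,220:320],None,fx=5,fy=5,interpolation=cv2.INTER_CUBIC))
E
```

```text
time: 3.67
tool_pos: [0.5352, 0.1849, 0.1003]
ee_rot: [3.14, 0.0, -1.52]
wrist_force: [0.3, -0.2, 0.3]
width: 0.044
t 3.6667 pos [0.5352 0.1849 0.1003] yaw -1.5205 F [ 0.35 -0.22  0.34] w 0.044 -> cm [-0.01  0.05  0.07] spin -0.002 steps 0.02164036290776827
```

View pics/w3.png

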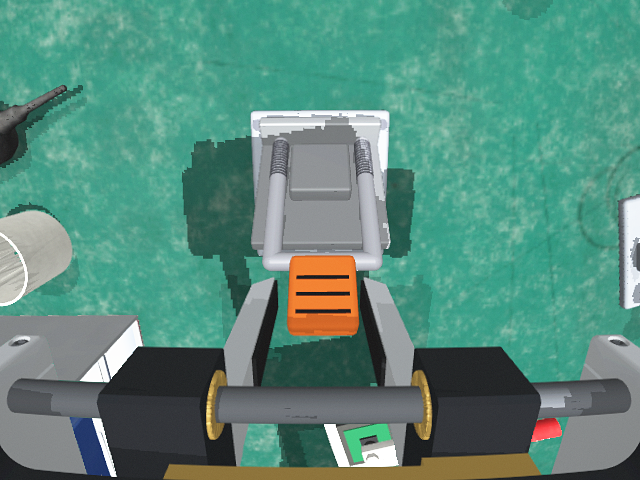

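View pics/s3.png

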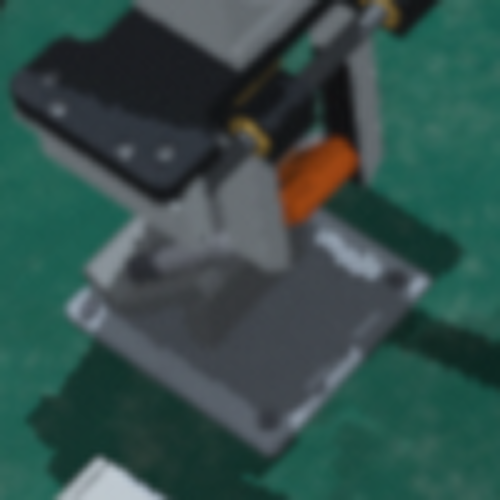

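```bash
python3 -m inch '0 0 0 0 1;0 0 0 0 1;0 0 0 0 1;0 0 0 0 1;0 0 0 0 1;0 0 0 0 1'
```

```text
time: 4.27
tool_pos: [0.5351, 0.1846, 0.1002]
ee_rot: [3.14, -0.0, -1.521]
wrist_force: [-0.4, -0.9, 1.7]
width: 0.0338
```

```bash
python3 -m inch '0 -0.4 -0.3 0 1;0 -0.85 -0.6 0 1;0 -1.3 -0.9 0 1;0 -1.76 -1.17 0 1;0 -2.2 -1.4 0 1;0 -2.7 -1.67 0 1;0 -2.7 -1.67 0 1;0 -2.7 -1.67 0 1'
python3 - <<'E'
from h import *
o=robot.get_obs();print(o["wrist_force"],o["wrist_torque"]);p,d=robot.snapshot("wrist");cv2.imwrite("pics/w4.png",p)
p,d=robot.snapshot("side");cv2.imwrite("pics/d4.png",cv2.resize(p[170:270,250:350],None,fx=5,fy=5,interpolation=cv2.INTER_CUBIC))
E
```

```text
time: 4.93
tool_pos: [0.5634, 0.1861, 0.1175]
ee_rot: [-3.141, 0.0, -1.521]
wrist_force: [-2.0, -0.8, -0.5]
width: 0.0339
[-2.04879874 -0.76467554 -0.45402274] [-0.14739683  0.51979214 -0.03306276]
```

View pics/w4.png

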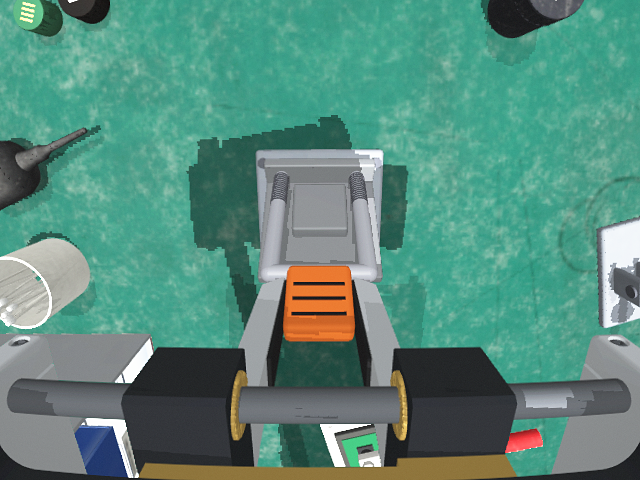

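View pics/d4.png

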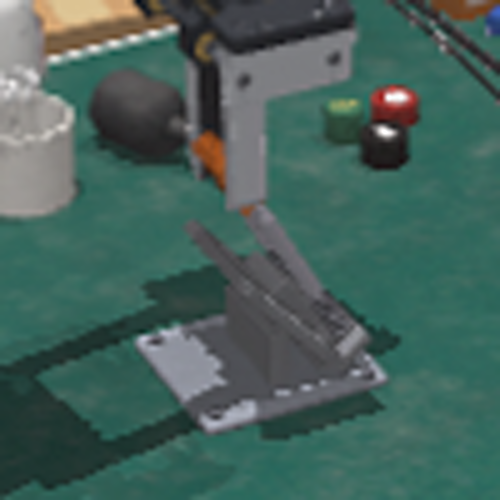

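```bash
python3 -m inch '0 -0.45 -0.2 0 1;0 -0.87 -0.37 0 1;0 -1.4 -0.52 0 1;0 -1.9 -0.66 0 1;0 -2.4 -0.78 0 1;0 -2.94 -0.9 0 1;0 -3.5 -0.97 0 1;0 -4 -1.03 0 1;0 -4 -1.03 0 1;0 -4 -1.03 0 1'
python3 - <<'E'
from h import *
o=robot.get_obs();print(o["wrist_force"],o["wrist_torque"]);p,d=robot.snapshot("wrist");cv2.imwrite("pics/w5.png",p)
p,d=robot.snapshot("side");cv2.imwrite("pics/d5.png",cv2.resize(p[170:270,250:350],None,fx=5,fy=5,interpolation=cv2.INTER_CUBIC))
E
```

```text
time: 5.87
tool_pos: [0.6047, 0.1883, 0.1289]
ee_rot: [-3.137, 0.001, -1.521]
wrist_force: [-3.2, 0.1, 4.8]
width: 0.0336
[-3.20924316  0.10297291  4.81678792] [-0.15237595  0.68845143  0.01109482]
```

View pics/w5.png

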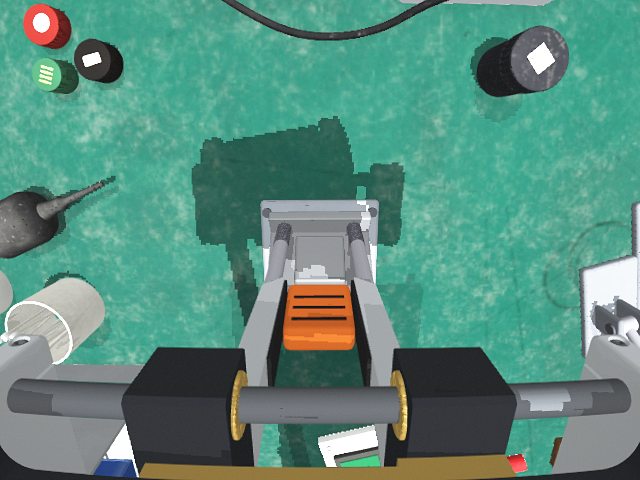

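View pics/d5.png

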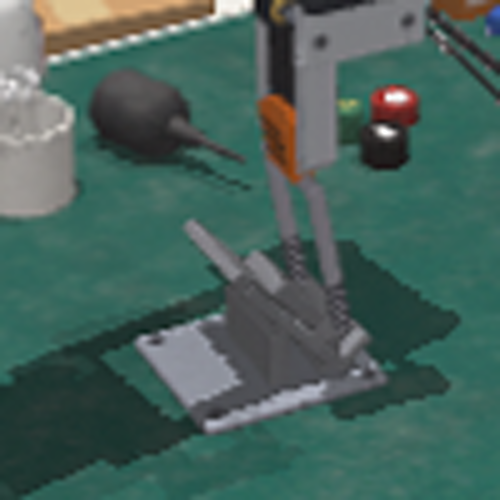

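```bash
cat >> h.py <<'E'
ii,jj=np.mgrid[0:480,0:640];UV=np.stack([jj,ii],-1).reshape(-1,2)
def lean(tag):
    "legs in tool frame from the wrist depth"
    o=robot.get_obs();p,d=robot.snapshot("wrist");cv2.imwrite(f"pics/{tag}.png",p)
    a=und("wrist",UV);z=d.reshape(-1,1);M=np.array(robot.camera_info("wrist")["mount"])
    P=(np.hstack([a*z,z,np.ones_like(z)])@M.T)[:,:3].reshape(480,640,3)
    hsv=cv2.cvtColor(p,cv2.COLOR_BGR2HSV)
    res=[]
    for s in (-1,1):
        m=(d>0)&(abs(P[...,0]-s*.027)<.0065)&(abs(P[...,1])<.045)&(P[...,2]>.012)&(P[...,2]<.085)&(hsv[...,1]<60)
        Q=P[m]
        if len(Q)<20: print(s,"few",len(Q));continue
        # nearest-to-camera ridge: bin by depth, take mean
        zb=np.arange(.012,.085,.006);C=[]
        for k in zb:
            q=Q[(Q[:,2]>=k)&(Q[:,2]<k+.006)]
            if len(q)>4:C.append(np.median(q,0))
        C=np.array(C);print(s,len(Q),C.round(4).tolist())
        if len(C)>2: print("  slope y/z deg",np.degrees(np.arctan(np.polyfit(C[:,2],C[:,1],1)[0])),"x/z",np.degrees(np.arctan(np.polyfit(C[:,2],C[:,0],1)[0])))
E
python3 - <<'E'
from h import *
lean("w5b")
E
```

```text
-1 999 [[-0.0289, -0.002, 0.0156], [-0.028, -0.0027, 0.0213], [-0.027, -0.0036, 0.0269], [-0.027, -0.0046, 0.033], [-0.0272, -0.0056, 0.0388], [-0.0272, -0.0066, 0.0447], [-0.0274, -0.0076, 0.0509], [-0.0273, -0.0088, 0.057], [-0.0269, -0.0097, 0.0637], [-0.0264, -0.0103, 0.0694], [-0.0249, 0.0209, 0.0755], [-0.0253, 0.0166, 0.0807], [-0.0249, 0.0142, 0.0846]]
  slope y/z deg 13.64697396681872 x/z 2.5530269694974903
1 926 [[0.0262, -0.0023, 0.0154], [0.025, -0.0029, 0.0209], [0.0244, -0.0039, 0.0269], [0.0247, -0.0048, 0.0331], [0.0247, -0.006, 0.039], [0.0247, -0.0067, 0.0446], [0.0247, -0.008, 0.0506], [0.0246, -0.0091, 0.0574], [0.0248, -0.0099, 0.0638], [0.0241, -0.011, 0.0687], [0.0232, -0.0077, 0.0751], [0.0236, 0.0153, 0.0808], [0.0236, -0.0122, 0.0845]]
  slope y/z deg -0.5436287454133155 x/z -1.544297679105358
```

```bash
python3 -m inch '0 -0.5 -0.1 0 1;0 -1 -0.15 0 1;0 -1.5 -0.15 0 1;0 -1.9 -0.15 0 1;0 -1.9 -0.15 0 1;0 -1.9 -0.15 0 1'
python3 - <<'E'
from h import *
lean("w6")
E
```

```text
time: 6.52
tool_pos: [0.6242, 0.1893, 0.1303]
ee_rot: [-3.136, 0.001, -1.521]
wrist_force: [-2.3, 0.1, 2.0]
width: 0.0337
-1 464 [[-0.03, 0.005, 0.0297], [-0.0289, 0.0047, 0.0333], [-0.027, 0.0051, 0.0391], [-0.027, 0.0049, 0.0448], [-0.0269, 0.0049, 0.0514], [-0.0267, 0.0048, 0.0575], [-0.0274, 0.0045, 0.0629], [-0.0265, 0.0046, 0.0687], [-0.0266, 0.0041, 0.0749], [-0.0251, 0.0067, 0.0821], [-0.0261, 0.0352, 0.0847]]
  slope y/z deg 13.041591493941482 x/z 3.242769968940408
1 452 [[0.0272, 0.0044, 0.0286], [0.0262, 0.0043, 0.0334], [0.0245, 0.0046, 0.0391], [0.0243, 0.0046, 0.045], [0.0248, 0.0044, 0.0511], [0.0246, 0.0042, 0.0569], [0.0247, 0.0042, 0.0632], [0.0244, 0.0041, 0.0687], [0.0245, 0.0037, 0.0752], [0.0228, 0.005, 0.0814], [0.0248, 0.0036, 0.0845]]
  slope y/z deg -0.46392002997123305 x/z -2.2640581668493964
```

```bash
python3 - <<'E'
from h import *
p,d=robot.snapshot("side");cv2.imwrite("pics/d6.png",cv2.resize(p[150:270,250:350],None,fx=5,fy=5,interpolation=cv2.INTER_CUBIC))
o=robot.get_obs();p,d=robot.snapshot("wrist");M=np.array(robot.camera_info("wrist")["mount"])
z=d.reshape(-1,1);a=und("wrist",UV);P=(np.hstack([a*z,z,np.ones_like(z)])@M.T)[:,:3].reshape(480,640,3)
hsv=cv2.cvtColor(p,cv2.COLOR_BGR2HSV)
m=(hsv[...,0]>4)&(hsv[...,0]<18)&(hsv[...,1]>150)&(abs(P[...,2])<.06)&(abs(P[...,0])<.03)
Q=P[m]
for k in np.arange(-.04,.01,.004):
    q=Q[(Q[:,2]>=k)&(Q[:,2]<k+.004)]
    if len(q)>3: print(round(k,3),len(q),np.percentile(q[:,1],[2,50,98]).round(4),np.percentile(q[:,0],[2,98]).round(4))
m=(abs(P[...,0])<.05)&(P[...,2]>-.012)&(P[...,2]<-.0)&(hsv[...,1]<80)&(abs(P[...,1])<.03)
for s in(-1,1):
    q=P[m&(P[...,0]*s>.017)];print(s,len(q),np.percentile(q[:,1],[2,50,98]).round(4),np.percentile(q[:,0],[2,98]).round(4))
E
```

```text
-0.036 582 [0.004  0.0093 0.0146] [-0.0158  0.0133]
-0.032 1336 [0.003  0.0073 0.016 ] [-0.0172  0.0147]
-0.028 257 [0.0028 0.0035 0.0048] [-0.0171  0.0148]
-0.024 232 [0.0026 0.0033 0.0053] [-0.0175  0.0147]
-0.02 278 [0.0024 0.0032 0.0048] [-0.0171  0.0147]
-0.016 189 [0.0024 0.0031 0.005 ] [-0.0173  0.0146]
-0.012 237 [0.0024 0.003  0.005 ] [-0.0174  0.0148]
-0.008 140 [0.0024 0.003  0.0048] [-0.0175  0.0151]
-0.004 193 [0.0023 0.0029 0.0044] [-0.0172  0.0148]
-0.0 203 [0.0022 0.0028 0.0038] [-0.0168  0.0146]
0.004 57 [0.0024 0.0029 0.004 ] [-0.0169  0.0137]
-1 194 [-0.0097 -0.009   0.0026] [-0.029  -0.0181]
1 130 [-0.0097 -0.0092 -0.008 ] [0.017  0.0269]
```

View pics/d6.png

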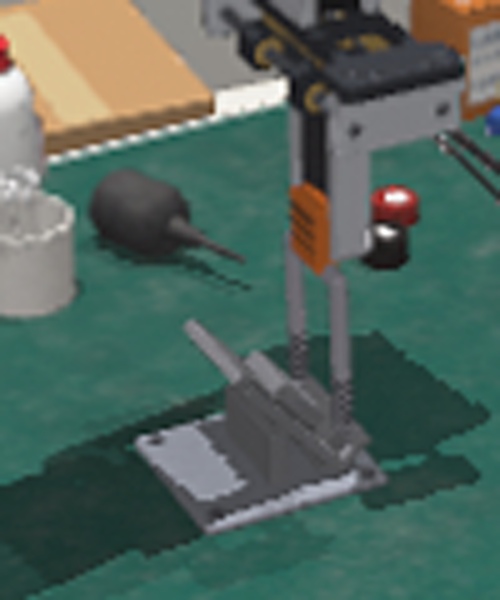

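View pics/w6.png

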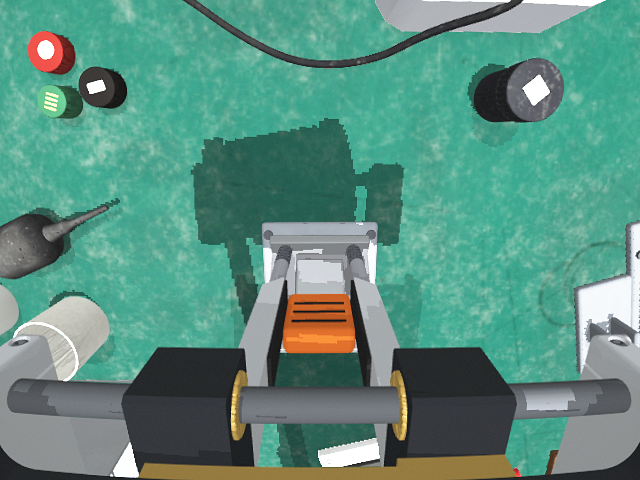

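```bash
python3 -m inch '0 0.7 0 0 1;0 1.4 0 0 1;0 2.05 0 0 1;0 2.7 0.1 0 1;0 3.4 0.2 0 1;0 4.06 0.37 0 1;0 4.7 0.6 0 1;0 5.4 0.83 0 1;0 5.98 1.07 0 1;0 6.6 1.4 0 1;0 6.9 1.55 0 1;0 6.9 1.55 0 1;0 6.9 1.55 0 1'
python3 - <<'E'
from h import *
goto([.5347,.1850,.0996],np.radians(93))
o=robot.get_obs();p,d=robot.snapshot("side");cv2.imwrite("pics/d7.png",cv2.resize(p[150:270,250:350],None,fx=5,fy=5,interpolation=cv2.INTER_CUBIC))
lean("w7")
E
```

```text
time: 7.75
tool_pos: [0.5541, 0.186, 0.1135]
ee_rot: [-3.138, 0.001, -1.521]
wrist_force: [0.2, -0.1, 1.3]
width: 0.034
t 7.75 pos [0.5541 0.186  0.1135] yaw -1.5206 F [ 0.23 -0.12  1.28] w 0.034 -> cm [0.   1.95 1.39] spin -0.002 steps 0.5735826997955897
-1 1640 [[-0.0275, -0.0181, 0.0147], [-0.0275, -0.0216, 0.021], [-0.0276, -0.0253, 0.0271], [-0.0251, -0.0268, 0.0331], [-0.0253, -0.0303, 0.0386], [-0.0248, -0.0334, 0.0448], [-0.025, -0.0376, 0.0509], [-0.0249, -0.041, 0.0566], [-0.0232, -0.0308, 0.0624], [-0.0225, -0.0349, 0.0688], [-0.0221, -0.0401, 0.0749], [-0.0223, -0.044, 0.0794]]
  slope y/z deg -18.758486765457786 x/z 5.149601613786386
1 1317 [[0.0249, -0.0184, 0.015], [0.025, -0.0218, 0.0209], [0.0248, -0.0253, 0.0269], [0.0232, -0.0283, 0.0332], [0.0234, -0.0316, 0.039], [0.0238, -0.0354, 0.0446], [0.0239, -0.0386, 0.051], [0.0236, -0.0421, 0.0566], [0.0216, -0.0317, 0.0617], [0.0216, -0.0348, 0.0684], [0.0327, -0.0402, 0.0749], [0.0324, -0.0441, 0.0791]]
  slope y/z deg -18.656682518996767 x/z 4.147913503552785
```

View pics/d7.png

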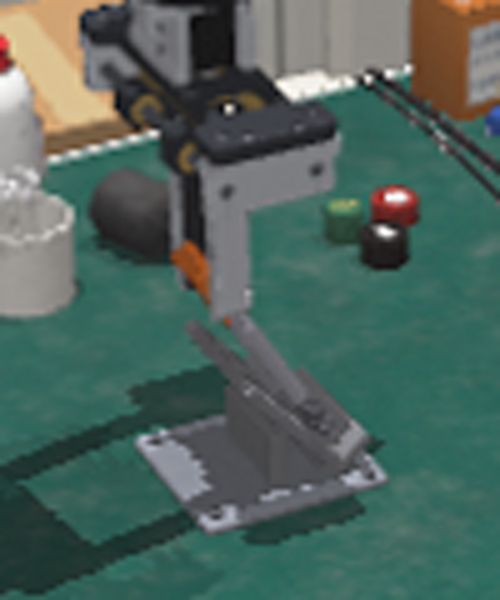

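View pics/w7.png

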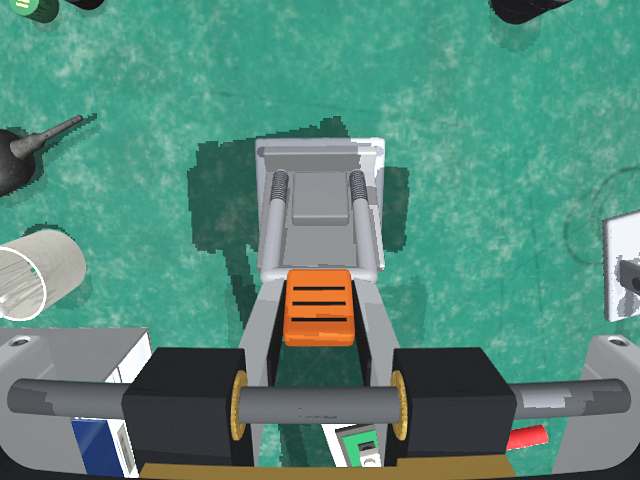

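```bash
python3 -m inch '0 0.5 0.25 0 1;0 1 0.5 0 1;0 1.5 0.8 0 1;0 1.6 0.9 0 1;0 1.6 0.9 0 1;0 1.6 0.9 0 0.7;0 1.6 0.9 0 0.5;0 1.6 0.9 0 0.4;0 1.6 0.9 0 0.3;0 1.6 0.9 0 0.3;0 1.6 0.9 0 0.3;0 1.6 0.9 0 0.3'
python3 - <<'E'
from h import *
goto([.5347,.1850,.0996],np.radians(93))
o=robot.get_obs();p,d=robot.snapshot("side");cv2.imwrite("pics/d8.png",cv2.resize(p[150:270,250:350],None,fx=5,fy=5,interpolation=cv2.INTER_CUBIC))
lean("w8")
E
```

```text
time: 8.85
tool_pos: [0.5382, 0.1851, 0.1042]
ee_rot: [-3.139, 0.001, -1.521]
wrist_force: [-0.9, -0.1, 0.2]
width: 0.0655
t 8.85 pos [0.5382 0.1851 0.1042] yaw -1.5208 F [-0.86 -0.12  0.25] w 0.0655 -> cm [-0.01  0.35  0.46] spin -0.002 steps 0.13987836833498812
-1 1175 [[-0.0274, -0.0253, 0.0149], [-0.0268, -0.03, 0.0215], [-0.0252, -0.0342, 0.0267], [-0.0259, -0.0398, 0.0328], [-0.0235, -0.0399, 0.0379], [-0.0222, -0.0386, 0.0446], [-0.0223, -0.0431, 0.0502]]
  slope y/z deg -25.000143440683907 x/z 9.021182180721702
1 1082 [[0.025, -0.0255, 0.0149], [0.0252, -0.0303, 0.0215], [0.0253, -0.0349, 0.0267], [0.0254, -0.04, 0.0328], [0.0241, -0.042, 0.0382], [0.0322, -0.0389, 0.0448], [0.0321, -0.0436, 0.0504]]
  slope y/z deg -25.50356171634616 x/z 11.817329276546205
```

View pics/d8.png

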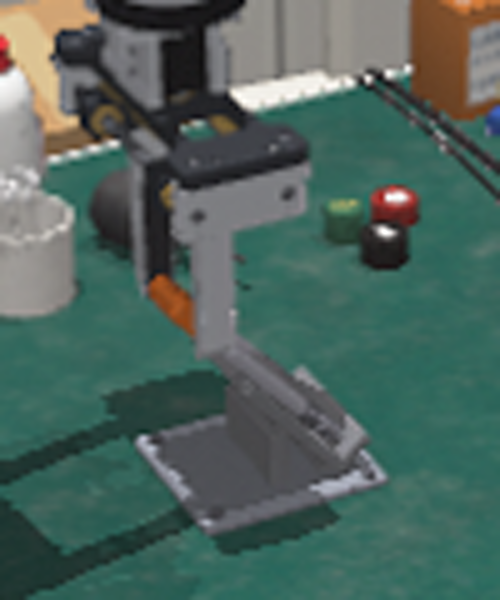

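View pics/w8.png

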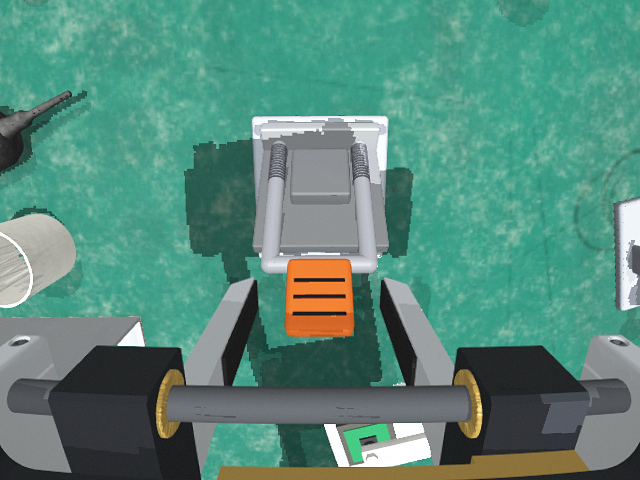

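```bash
cat >> h.py <<'E'
def grip(th=40):
    o=robot.get_obs();p,d=robot.snapshot("wrist");M=np.array(robot.camera_info("wrist")["mount"])
    z=d.reshape(-1,1);a=und("wrist",UV);P=(np.hstack([a*z,z,np.ones_like(z)])@M.T)[:,:3].reshape(480,640,3)
    hsv=cv2.cvtColor(p,cv2.COLOR_BGR2HSV)
    m=(hsv[...,0]>4)&(hsv[...,0]<18)&(hsv[...,1]>150)&(abs(P[...,2])<.07)&(abs(P[...,0])<.03)&(abs(P[...,1])<.05)
    t=np.radians(th);bz=np.array([0,np.sin(t),-np.cos(t)]);n=np.array([0,-np.cos(t),-np.sin(t)])
    Q=P[m];sz=Q@bz;sn=Q@n
    top=np.percentile(sz,99.5);face=np.percentile(sn[sz<top-.006],60)
    xx=np.percentile(Q[:,0],[1,99]);c=(top-.017)*bz+(face-.007)*n
    print("grip in tool: x",xx.round(4),"top",top.round(4),"low",np.percentile(sz,1).round(4),"face",face.round(4),"centre y,z",c[1:].round(4))
    g=np.array([0,0,-.019]);
    print("grasp pt minus centre: along bolt z",round((g-c)@bz,4),"along n (bolt up-face)",round((g-c)@n,4))
E
python3 - <<'E'
from h import *
grip()
E
```

```text
grip in tool: x [-0.0175  0.0154] top 0.0243 low -0.0139 face 0.0123 centre y,z [ 0.0007 -0.009 ]
grasp pt minus centre: along bolt z 0.0072 along n (bolt up-face) 0.0069
```

```bash
python3 -m inch '-0.1 0.6 0.1 0 0.3;-0.1 1.1 0.5 0 0.4;-0.1 1.1 0.5 0 0.5;-0.1 1.1 0.5 0 0.6;-0.1 1.1 0.5 0 0.8;-0.1 1.1 0.5 0 1;-0.1 1.1 0.5 0 1;-0.1 1.1 0.5 0 1;-0.1 1.1 0.5 0 1;-0.1 1.1 0.5 0 1;-0.1 1.1 0.5 0 1;-0.1 1.1 0.5 0 1'
python3 - <<'E'
from h import *
grip()
E
python3 -m inch '0 -0.43 -0.3 0 1;0 -0.86 -0.6 0 1;0 -1.3 -0.9 0 1;0 -1.73 -1.15 0 1;0 -2.1 -1.4 0 1;0 -2.1 -1.4 0 1'
python3 - <<'E'
from h import *
lean("w9")
for t in (25,30): print(t);grip(t)
E
```

```text
time: 10.0
tool_pos: [0.5274, 0.1855, 0.0995]
ee_rot: [-3.138, 0.001, -1.521]
wrist_force: [-0.7, -0.7, 0.8]
width: 0.0334
grip in tool: x [-0.0177  0.0152] top 0.0215 low -0.0173 face 0.0238 centre y,z [-0.01   -0.0143]
grasp pt minus centre: along bolt z 0.01 along n (bolt up-face) -0.0046
time: 10.55
tool_pos: [0.5493, 0.1865, 0.1139]
ee_rot: [-3.137, 0.001, -1.521]
wrist_force: [-2.7, -1.4, -0.4]
width: 0.0341
-1 1231 [[-0.0274, -0.0272, 0.0151], [-0.0275, -0.0306, 0.0212], [-0.0273, -0.0341, 0.0274], [-0.0275, -0.0377, 0.0328], [-0.0253, -0.0393, 0.0391], [-0.0243, -0.0221, 0.0442], [-0.0232, -0.025, 0.0511], [-0.0228, -0.0294, 0.0567], [-0.0231, -0.0346, 0.063], [-0.0228, -0.0397, 0.0687], [-0.0227, -0.0432, 0.0734]]
  slope y/z deg -7.641216638816768 x/z 5.848336667624098
1 998 [[0.0247, -0.0275, 0.0151], [0.0249, -0.0309, 0.021], [0.0251, -0.0342, 0.0268], [0.0248, -0.0378, 0.033], [0.0232, -0.0405, 0.0389], [0.0226, -0.0426, 0.0443], [0.0218, -0.0252, 0.051], [0.0216, -0.0298, 0.0571], [0.0216, -0.0352, 0.0635], [0.0216, -0.0398, 0.0693], [0.0212, -0.0433, 0.0732]]
  slope y/z deg -7.307944901678894 x/z -4.300648325634502
25
grip in tool: x [-0.0177  0.0152] top 0.0264 low -0.0114 face 0.019 centre y,z [-0.0069 -0.0136]
grasp pt minus centre: along bolt z 0.0078 along n (bolt up-face) -0.004
30
grip in tool: x [-0.0178  0.0152] top 0.0252 low -0.0132 face 0.0192 centre y,z [-0.0065 -0.0132]
grasp pt minus centre: along bolt z 0.0082 along n (bolt up-face) -0.0027
```

```bash
python3 -m inch '0 -0.5 -0.27 0 1;0 -1 -0.52 0 1;0 -1.5 -0.75 0 1;0 -2.1 -0.97 0 1;0 -2.7 -1.15 0 1;0 -3.2 -1.3 0 1;0 -3.8 -1.45 0 1;0 -4.4 -1.57 0 1;0 -4.4 -1.57 0 1;0 -4.4 -1.57 0 1'
python3 - <<'E'
from h import *
lean("w10")
for t in (10,): print(t);grip(t)
E
```

```text
time: 11.53
tool_pos: [0.5941, 0.1889, 0.1299]
ee_rot: [-3.135, 0.001, -1.521]
wrist_force: [-0.8, -0.0, -1.5]
width: 0.0336
-1 1007 [[-0.0277, -0.009, 0.0152], [-0.0271, -0.0098, 0.0211], [-0.0271, -0.0111, 0.0267], [-0.0272, -0.0122, 0.0328], [-0.027, -0.0132, 0.0388], [-0.0274, -0.0143, 0.0445], [-0.0271, -0.0151, 0.0508], [-0.027, -0.0163, 0.0572], [-0.0272, -0.0173, 0.0628], [-0.0269, -0.0183, 0.0686], [-0.0255, 0.0121, 0.0753], [-0.0249, 0.0074, 0.081], [-0.0254, 0.0053, 0.0844]]
  slope y/z deg 12.336121239967888 x/z 1.7135731597111667
1 942 [[0.0256, -0.0091, 0.0151], [0.024, -0.0101, 0.0211], [0.0248, -0.0113, 0.0273], [0.0243, -0.0122, 0.0331], [0.0244, -0.0134, 0.0389], [0.0246, -0.0144, 0.0449], [0.0246, -0.0154, 0.0509], [0.0242, -0.0166, 0.0575], [0.0249, -0.0175, 0.063], [0.0249, -0.0185, 0.0684], [0.0236, 0.0112, 0.0752], [0.0233, 0.0063, 0.081], [0.0238, -0.0066, 0.0844]]
  slope y/z deg 8.500062009722704 x/z -0.9316824376458668
10
grip in tool: x [-0.0177  0.0151] top 0.0296 low -0.0092 face 0.0091 centre y,z [ 0.0001 -0.0127]
grasp pt minus centre: along bolt z 0.0062 along n (bolt up-face) 0.0012
```

```bash
python3 -m inch '0 -0.6 -0.1 0 1;0 -1.2 -0.15 0 1;0 -1.7 -0.15 0 1;0 -2.2 -0.15 0 1;0 -2.2 -0.15 0 1;0 -2.2 -0.15 0 1'
python3 - <<'E'
from h import *
lean("w11")
for t in (0,): print(t);grip(t)
E
```

```text
time: 12.13
tool_pos: [0.618, 0.1907, 0.134]
ee_rot: [-3.129, 0.003, -1.521]
wrist_force: [-1.6, 0.5, 5.8]
width: 0.0338
-1 577 [[-0.0289, -0.0019, 0.0156], [-0.0278, -0.0017, 0.0211], [-0.0271, -0.0017, 0.0268], [-0.0268, -0.0018, 0.0328], [-0.0269, -0.0017, 0.0392], [-0.0269, -0.0019, 0.0449], [-0.0272, -0.0018, 0.0508], [-0.0273, -0.0019, 0.0566], [-0.0262, -0.0017, 0.0628], [-0.0272, -0.0021, 0.0692], [-0.027, -0.0024, 0.0755], [-0.027, -0.0026, 0.0806], [-0.0259, -0.002, 0.0846]]
  slope y/z deg -0.47060085141747593 x/z 1.1887113286041366
1 565 [[0.0263, -0.0019, 0.016], [0.0251, -0.0018, 0.0211], [0.0244, -0.0016, 0.0271], [0.0242, -0.0017, 0.0327], [0.0238, -0.0017, 0.0389], [0.0246, -0.0019, 0.0453], [0.0238, -0.0018, 0.0515], [0.0241, -0.0019, 0.0565], [0.0243, -0.0019, 0.0628], [0.0241, -0.0021, 0.0693], [0.0245, -0.0027, 0.0747], [0.0244, -0.0024, 0.0805]]
  slope y/z deg -0.6746086838420284 x/z -0.9152771527793612
0
grip in tool: x [-0.0177  0.0151] top 0.0302 low -0.0066 face 0.0039 centre y,z [ 0.0031 -0.0132]
grasp pt minus centre: along bolt z 0.0058 along n (bolt up-face) 0.0031
```

```bash
python3 -m inch '0 0 -0.5 0 1;0 0 -1.5 0 1;0 0 -3 0 1;0 0 -4.5 0 1;0 0 -6.5 0 1;0 0 -8.5 0 1;0 0 -10 0 1;0 0 -11 0 1;0 0 -11.3 0 1;0 0 -11.3 0 1'
python3 - <<'E'
from h import *
lean("w12");grip(0)
goto([.5678,-.1798,.247],-1.2568)
E
```

```text
time: 13.07
tool_pos: [0.6174, 0.1904, 0.2481]
ee_rot: [-3.126, 0.003, -1.521]
wrist_force: [-0.4, 0.3, -2.5]
width: 0.0337
-1 581 [[-0.0287, -0.0021, 0.0155], [-0.0275, -0.0019, 0.0209], [-0.0274, -0.0018, 0.027], [-0.0272, -0.0018, 0.0329], [-0.0271, -0.002, 0.0391], [-0.0266, -0.002, 0.0448], [-0.0273, -0.0021, 0.051], [-0.0265, -0.0022, 0.0571], [-0.0275, -0.0024, 0.0635], [-0.0265, -0.0023, 0.069], [-0.0269, -0.0029, 0.0745], [-0.0271, -0.0029, 0.0808], [-0.0266, -0.0034, 0.0842]]
  slope y/z deg -1.0510276031478623 x/z 0.9703490999046276
1 576 [[0.0264, -0.002, 0.0156], [0.025, -0.0019, 0.0211], [0.0244, -0.0017, 0.0271], [0.024, -0.0018, 0.0325], [0.024, -0.0019, 0.0391], [0.0242, -0.0021, 0.045], [0.0239, -0.0022, 0.0505], [0.0243, -0.002, 0.0569], [0.024, -0.0022, 0.0629], [0.024, -0.0024, 0.0692], [0.0248, -0.0028, 0.0744], [0.0242, -0.0027, 0.081], [0.0246, -0.0035, 0.0845]]
  slope y/z deg -1.0509098679307287 x/z -0.7114096081033013
grip in tool: x [-0.0177  0.0151] top 0.0301 low -0.0065 face 0.004 centre y,z [ 0.003  -0.0131]
grasp pt minus centre: along bolt z 0.0059 along n (bolt up-face) 0.003
t 13.1667 pos [0.6164 0.1902 0.2457] yaw -1.521 F [ 0.23 -0.05 -2.17] w 0.0339 -> cm [36.71  6.7  -0.29] spin -0.264 steps 8.949713787550609
```

View pics/w12.png

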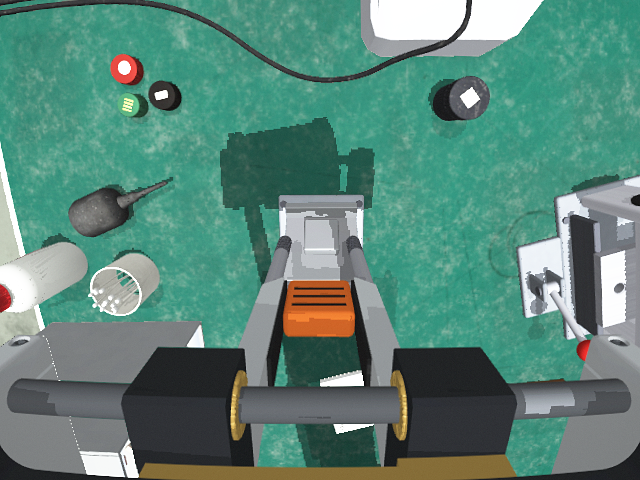

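```bash
python3 -m inch '0.7 0.1 0 0 1;2 0.4 0 0 1;4 0.7 0 -0.02 1;6.5 1.2 0 -0.04 1;9 1.6 0 -0.06 1;11.5 2.1 0 -0.08 1;14 2.6 0 -0.1 1;16.5 3 0 -0.12 1;19 3.5 0 -0.15 1;21.5 3.9 0 -0.17 1;24 4.4 0 -0.19 1;26.5 4.8 0 -0.21 1;29 5.3 0 -0.23 1;31.5 5.7 0 -0.25 1;33.5 6.1 0 -0.264 1;35 6.4 0 -0.264 1;36.2 6.6 0 -0.264 1;36.7 6.7 0 -0.264 1;36.7 6.7 0 -0.264 1;36.7 6.7 0 -0.264 1'
python3 - <<'E'
from h import *
lean("w13");grip(0)
goto([.5678,-.1798,.247],-1.2568)
o=robot.get_obs();M=R.from_euler("xyz",o["ee_rot"]).as_matrix();print(M[:,2])
p,d=robot.snapshot("side");cv2.imwrite("pics/d13.png",cv2.resize(p[130:370,230:450],None,fx=2.5,fy=2.5,interpolation=cv2.INTER_CUBIC))
E
```

```text
time: 14.83
tool_pos: [0.5676, -0.1794, 0.2439]
ee_rot: [-3.13, -0.0, -1.257]
wrist_force: [-0.3, 0.5, -1.6]
width: 0.0337
-1 583 [[-0.0289, -0.0023, 0.0154], [-0.0278, -0.0022, 0.0212], [-0.0273, -0.0022, 0.0269], [-0.0273, -0.0023, 0.0331], [-0.027, -0.0024, 0.039], [-0.0267, -0.0022, 0.0449], [-0.027, -0.0026, 0.0509], [-0.0267, -0.0025, 0.0571], [-0.0269, -0.0029, 0.0633], [-0.027, -0.0025, 0.0691], [-0.0266, -0.0031, 0.0748], [-0.0278, -0.0031, 0.0805], [-0.0258, -0.0032, 0.0849]]
  slope y/z deg -0.7880964626224831 x/z 1.1885602214747322
1 580 [[0.0264, -0.0023, 0.0153], [0.0246, -0.0022, 0.0213], [0.0245, -0.0021, 0.0272], [0.024, -0.0021, 0.0329], [0.0242, -0.0023, 0.0393], [0.0244, -0.0023, 0.045], [0.0241, -0.0024, 0.051], [0.0244, -0.0024, 0.0563], [0.0236, -0.0026, 0.0627], [0.0245, -0.0027, 0.0692], [0.0244, -0.0032, 0.0746], [0.0242, -0.0032, 0.0806], [0.0258, -0.0038, 0.0845]]
  slope y/z deg -1.1181600025201461 x/z -0.3337098730200301
grip in tool: x [-0.0177  0.0151] top 0.0303 low -0.0065 face 0.0043 centre y,z [ 0.0027 -0.0133]
grasp pt minus centre: along bolt z 0.0057 along n (bolt up-face) 0.0027
t 14.9333 pos [ 0.5679 -0.1787  0.2441] yaw -1.2558 F [ 0.68  1.08 -2.66] w 0.0338 -> cm [ 0.1   0.04 -0.29] spin 0.001 steps 0.07340694514976628
[ 0.01151622  0.00331325 -0.9999282 ]
```

View pics/w13.png

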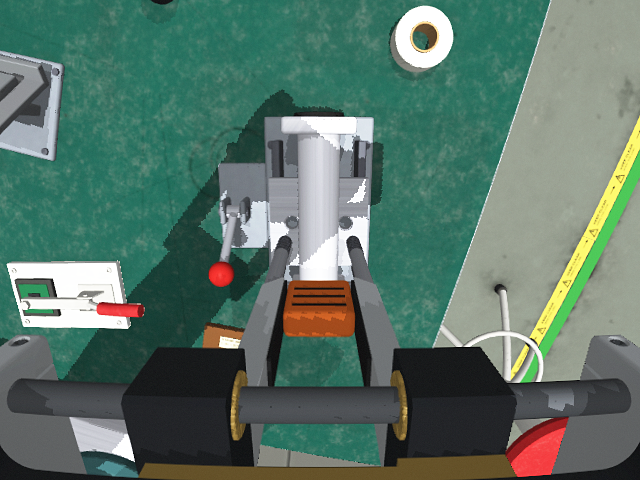

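View pics/d13.png

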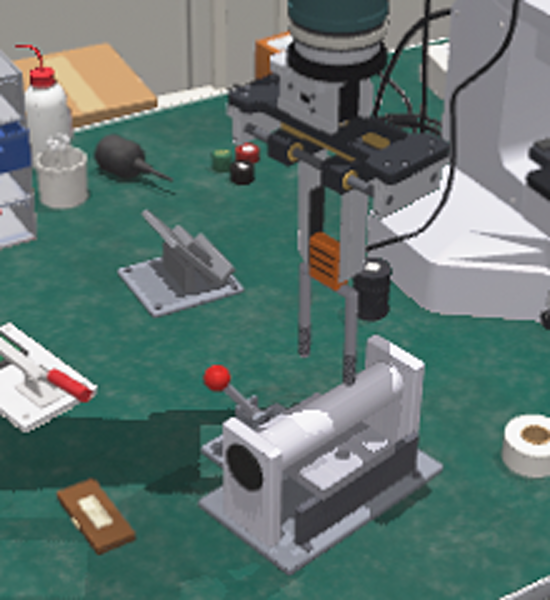

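```bash
cat >> h.py <<'E'
def align(tag,holes):
    "holes: pixel centres; tips from leg line in tool frame"
    o=robot.get_obs();M=R.from_euler("xyz",o["ee_rot"]).as_matrix()
    q=onz("wrist",holes,.065,o);hm=q.mean(0);dv=q[0]-q[1]
    return o,M,q,hm
E
python3 - <<'E'
from h import *
im=cv2.imread("pics/w13.png");cv2.imwrite("pics/w13z.png",cv2.resize(im[195:265,260:385],None,fx=6,fy=6,interpolation=cv2.INTER_CUBIC))
E
```

```text
(no output)
```

View pics/w13z.png

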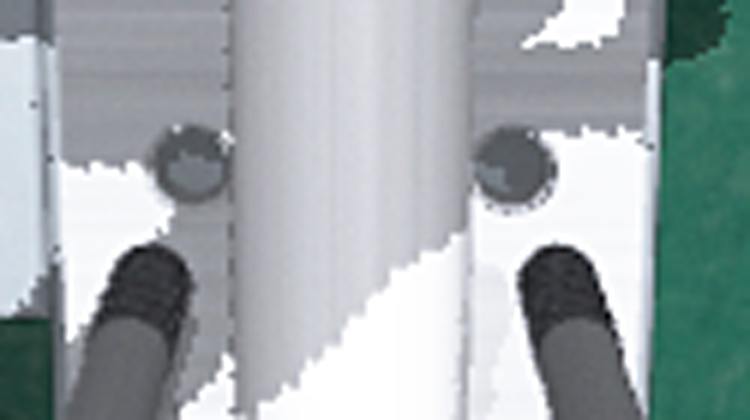

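```bash
python3 - <<'E'
from h import *
o,M,q,hm=align("",[[291.8,222.2],[345.7,222.8]])
print(q,hm,np.degrees(np.arctan2(*(q[0]-q[1])[1::-1])),np.linalg.norm(q[0]-q[1]))
sl=-.0175
# leg axis surface y at z=.045: -.0023, perp 4.8
ax=lambda z:np.array([-.0014,-.0023+.0048+sl*(z-.045),z])
for z in(.0,.104): print(z,(M@ax(z)+o["tool_pos"]))
tip=M@ax(.104)+o["tool_pos"];top=M@ax(0)+o["tool_pos"]
print("bolt tilt vec",(top-tip)/.104,"err hole-tip (tool cm)",(M.T@np.append((hm-tip)[:2],0))*100,"world down in tool",M.T@np.array([0,0,-1]),"tip z",tip[2])
E
```

```text
[[ 0.55661143 -0.15276567  0.065     ]
 [ 0.57287432 -0.20463754  0.065     ]] [ 0.56474288 -0.1787016   0.065     ] 107.40727059801802 0.05436149804526696
0.0 [ 0.56441524 -0.17833004  0.24416849]
0.104 [ 0.56734985 -0.1774402   0.14019778]
bolt tilt vec [-0.02821739 -0.00855613  0.99971837] err hole-tip (tool cm) [ 0.03908871  0.28694003 -0.00341401] world down in tool [-6.15084473e-04  1.19809180e-02  9.99928037e-01] tip z 0.14019778222122004
```

```bash
python3 -m inch '0.02 0.15 0 0 1;0.04 0.29 0 0 1;0.04 0.27 1 0 1;0.04 0.25 2 0 1;0.04 0.23 3.2 0 1;0.04 0.21 4.4 0 1;0.04 0.2 5.4 0 1;0.04 0.18 6.2 0 1;0.04 0.18 6.4 0 1;0.04 0.18 6.4 0 1;0.04 0.18 6.4 0 1'
python3 - <<'E'
from h import *
lean("w14");grip(0)
o=robot.get_obs();print(o["wrist_force"],o["wrist_torque"],o["tool_pos"],R.from_euler("xyz",o["ee_rot"]).as_matrix()[:,2])
im=cv2.imread("pics/w14.png");cv2.imwrite("pics/w14z.png",cv2.resize(im[150:350,220:420],None,fx=3,fy=3,interpolation=cv2.INTER_CUBIC))
p,d=robot.snapshot("side");cv2.imwrite("pics/d14.png",cv2.resize(p[200:360,290:430],None,fx=3.6,fy=3.6,interpolation=cv2.INTER_CUBIC))
E
```

```text
time: 15.9
tool_pos: [0.5673, -0.1795, 0.1805]
ee_rot: [-3.129, -0.001, -1.256]
wrist_force: [-0.1, 0.2, -3.1]
width: 0.0341
-1 585 [[-0.0289, -0.0023, 0.0151], [-0.0278, -0.0022, 0.0212], [-0.0273, -0.0022, 0.027], [-0.0269, -0.0022, 0.0336], [-0.0273, -0.0026, 0.0393], [-0.0266, -0.0022, 0.0452], [-0.0273, -0.0025, 0.0511], [-0.0267, -0.0025, 0.0568], [-0.0271, -0.0026, 0.0629], [-0.0271, -0.0029, 0.0689], [-0.0266, -0.003, 0.0751], [-0.0271, -0.0033, 0.081]]
  slope y/z deg -0.8173179519039584 x/z 1.0778018975173302
1 581 [[0.0263, -0.0023, 0.0149], [0.0249, -0.0021, 0.0213], [0.0247, -0.0021, 0.0268], [0.024, -0.002, 0.0333], [0.0241, -0.0022, 0.0395], [0.0239, -0.0021, 0.0455], [0.0245, -0.0024, 0.0515], [0.0242, -0.0028, 0.0566], [0.0243, -0.0027, 0.0622], [0.024, -0.0027, 0.0689], [0.0244, -0.0032, 0.0748], [0.025, -0.0031, 0.0814], [0.0247, -0.0033, 0.0844]]
  slope y/z deg -1.0129836112599788 x/z -0.5425082822851611
grip in tool: x [-0.0177  0.0152] top 0.0302 low -0.0066 face 0.0043 centre y,z [ 0.0027 -0.0132]
grasp pt minus centre: along bolt z 0.0058 along n (bolt up-face) 0.0027
[ 0.7498471  0.6116823 -1.9322378] [0.03078144 0.02471951 0.01493572] [ 0.56765078 -0.17960534  0.18125591] [ 0.01343354  0.00237134 -0.99990695]
```

View pics/w14z.png

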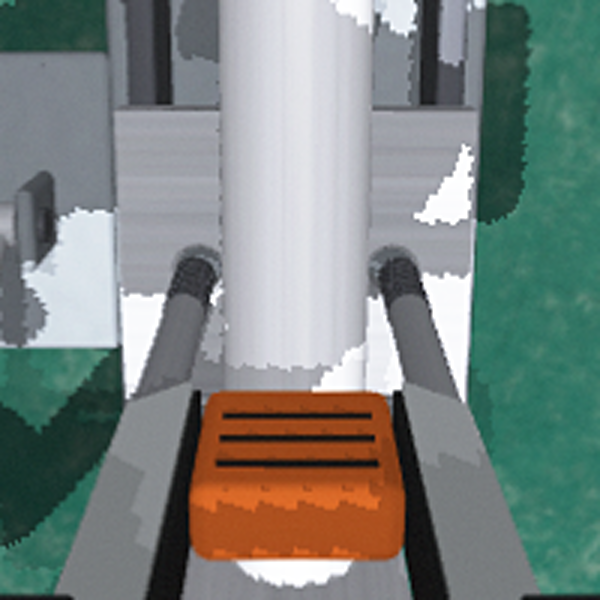

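View pics/d14.png

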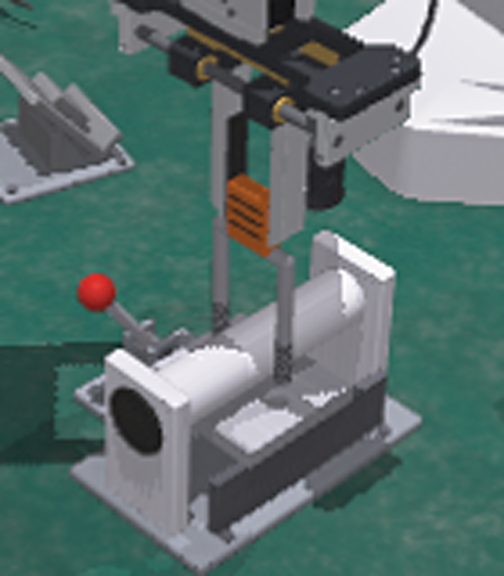

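```bash
python3 -m inch '0 0 0.4 0 1;0 -0.01 0.8 0 1;0 -0.02 1.1 0 1;0 -0.02 1.4 0 1;0 -0.03 1.7 0 1;0 -0.03 2 0 1;0 -0.04 2.3 0 1;0 -0.04 2.3 0 1;0 -0.04 2.3 0 1'
python3 - <<'E'
from h import *
lean("w15");grip(0)
o=robot.get_obs();print(o["wrist_force"],o["wrist_torque"],o["tool_pos"])
im=cv2.imread("pics/w15.png");cv2.imwrite("pics/w15z.png",cv2.resize(im[150:350,220:420],None,fx=3,fy=3,interpolation=cv2.INTER_CUBIC))
p,d=robot.snapshot("side");cv2.imwrite("pics/d15.png",cv2.resize(p[200:360,290:430],None,fx=3.6,fy=3.6,interpolation=cv2.INTER_CUBIC))
E
```

```text
time: 16.8
tool_pos: [0.5675, -0.1794, 0.1571]
ee_rot: [-3.13, -0.001, -1.256]
wrist_force: [-4.3, -0.6, -4.2]
width: 0.0336
-1 567 [[-0.0291, -0.0018, 0.0156], [-0.0281, -0.0018, 0.0212], [-0.0272, -0.0014, 0.027], [-0.0268, -0.0015, 0.0333], [-0.0271, -0.0015, 0.0392], [-0.0267, -0.0015, 0.045], [-0.0272, -0.0014, 0.0512], [-0.0273, -0.0017, 0.057], [-0.0263, -0.0012, 0.063], [-0.026, -0.0015, 0.0694], [-0.0273, -0.0017, 0.0755], [-0.0259, -0.0016, 0.0809], [-0.0277, -0.0023, 0.0846]]
  slope y/z deg -0.13054845930744854 x/z 1.21722762377737
1 545 [[0.0266, -0.0017, 0.016], [0.0253, -0.0017, 0.0215], [0.0244, -0.0012, 0.0272], [0.0242, -0.0013, 0.0333], [0.0239, -0.0012, 0.039], [0.0244, -0.0015, 0.0448], [0.0239, -0.0013, 0.0507], [0.0241, -0.0012, 0.0567], [0.0239, -0.0011, 0.0625], [0.0246, -0.0013, 0.0688], [0.0243, -0.0016, 0.0747], [0.0246, -0.0019, 0.0809]]
  slope y/z deg -0.054652069962390595 x/z -1.035830191546681
grip in tool: x [-0.0177  0.0151] top 0.0302 low -0.0073 face 0.0041 centre y,z [ 0.0029 -0.0132]
grasp pt minus centre: along bolt z 0.0058 along n (bolt up-face) 0.0029
[-4.47403078 -1.1759354  -4.5791066 ] [-0.22881127  1.14300606 -0.03812293] [ 0.56756642 -0.17942553  0.15720267]
```

View pics/w15z.png

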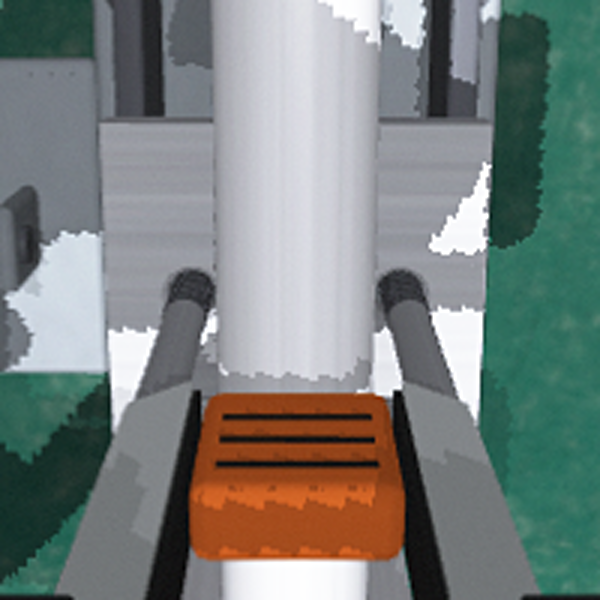

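View pics/d15.png

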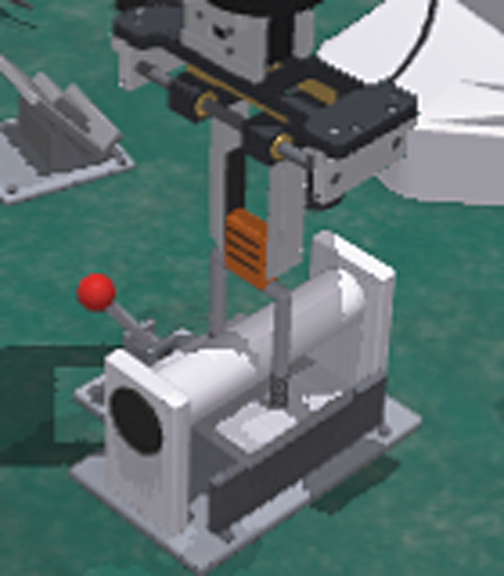

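```bash
python3 -m inch '0 0.1 0 0 1;0 0.12 0.4 0 1;0 0.12 0.9 0 1;0 0.12 1.4 0 1;0 0.12 1.8 0 1;0 0.12 1.8 0 1;0 0.12 1.8 0 1'
python3 - <<'E'
from h import *
grip(0)
o=robot.get_obs();print(o["wrist_force"],o["wrist_torque"],o["tool_pos"])
E
```

```text
time: 17.53
tool_pos: [0.5672, -0.1796, 0.1385]
ee_rot: [-3.129, -0.001, -1.256]
wrist_force: [-0.4, 0.3, -2.9]
width: 0.0339
grip in tool: x [-0.0177  0.0152] top 0.0302 low -0.0074 face 0.0041 centre y,z [ 0.0029 -0.0132]
grasp pt minus centre: along bolt z 0.0058 along n (bolt up-face) 0.0029
[-0.35094291  0.30760548 -2.24573747] [ 0.00973615  0.23432121 -0.01898472] [ 0.56716538 -0.1795939   0.13885902]
```

```bash
python3 -m inch '0 0 0.4 0 1;0 0 0.8 0 1;0 0 1.2 0 1;0 0 1.5 0 1;0 0 1.8 0 1;0 0 2 0 1;0 0 2.1 0 1;0 0 2.1 0 1;0 0 2.1 0 1'
python3 - <<'E'
from h import *
grip(0);lean("w17")
o=robot.get_obs();print(o["wrist_force"],o["wrist_torque"],o["tool_pos"])
p,d=robot.snapshot("side");cv2.imwrite("pics/d17.png",cv2.resize(p[200:360,290:430],None,fx=3.6,fy=3.6,interpolation=cv2.INTER_CUBIC))
E
```

```text
time: 18.33
tool_pos: [0.5676, -0.1796, 0.1199]
ee_rot: [-3.128, -0.002, -1.256]
wrist_force: [-3.8, 0.9, 5.3]
width: 0.0338
grip in tool: x [-0.0177  0.0151] top 0.0303 low -0.0074 face 0.004 centre y,z [ 0.003  -0.0133]
grasp pt minus centre: along bolt z 0.0057 along n (bolt up-face) 0.003
-1 1397 [[-0.0291, -0.002, 0.0157], [-0.0278, -0.0016, 0.021], [-0.0272, -0.0015, 0.0269], [-0.0263, -0.0014, 0.0326], [-0.0274, -0.0015, 0.0387], [-0.0263, -0.0012, 0.0452], [-0.0269, -0.0084, 0.0536], [-0.0279, -0.0214, 0.0549], [-0.0278, -0.0408, 0.0623]]
  slope y/z deg -32.11417572416522 x/z 0.9154422233790174
1 1621 [[0.0263, -0.0018, 0.0156], [0.0257, -0.0016, 0.021], [0.0247, -0.0014, 0.0268], [0.0241, -0.0015, 0.0329], [0.024, -0.0012, 0.039], [0.0243, -0.0014, 0.0449], [0.0263, -0.009, 0.0536], [0.027, -0.0213, 0.055], [0.0258, -0.0407, 0.0625], [0.0242, -0.0406, 0.0665]]
  slope y/z deg -37.20507088239235 x/z 0.05394034180046583
[-4.36115577  1.45254881  5.68616349] [0.3131278  0.89552908 0.00621238] [ 0.56759283 -0.1795573   0.11992257]
```

View pics/d17.png

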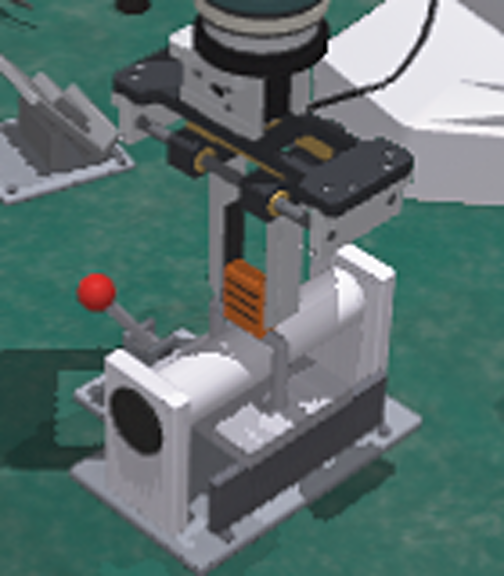

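```bash
python3 -m inch '0 0.08 0 0 1;0 0.08 0.1 0 1;0 0.08 0 0 0.8;0 0.08 0 0 0.6;0 0.08 0 0 0.5;0 0.08 0 0 0.3;0 0.08 0 0 0.3;0 0.08 0 0 0.2;0 0.08 0 0 0.2;0 0.08 0 0 0.2;0 0.08 0 0 0.2;0 0.08 0 0 0.2'
python3 - <<'E'
from h import *
grip(0)
o=robot.get_obs();print(o["wrist_force"],o["wrist_torque"],o["tool_pos"])
p,d=robot.snapshot("side");cv2.imwrite("pics/d18.png",cv2.resize(p[200:360,290:430],None,fx=3.6,fy=3.6,interpolation=cv2.INTER_CUBIC))
p,d=robot.snapshot("wrist");cv2.imwrite("pics/w18.png",p)
E
```

```text
time: 19.48
tool_pos: [0.5669, -0.1798, 0.1199]
ee_rot: [-3.128, -0.002, -1.256]
wrist_force: [1.0, -0.1, 0.4]
width: 0.075
grip in tool: x [-0.0167  0.0157] top 0.0304 low -0.0072 face 0.005 centre y,z [ 0.002  -0.0134]
grasp pt minus centre: along bolt z 0.0056 along n (bolt up-face) 0.002
[ 0.09469309  0.26393724 -0.14048466] [ 0.02545483 -0.03848795  0.02819458] [ 0.5668503 -0.17982    0.1199281]
```

View pics/d18.png

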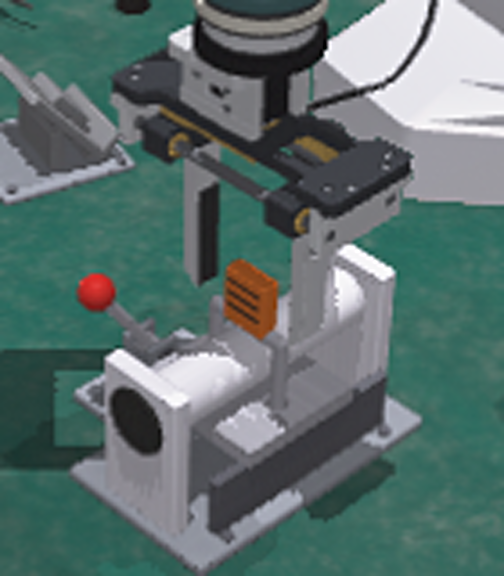

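View pics/w18.png

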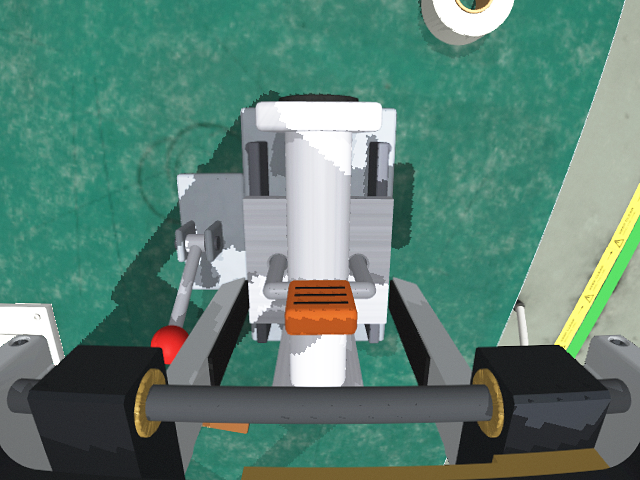

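```bash
python3 -m inch '0 0 -0.5 0 0.2;0 0 -1.5 0 0.2;0 0 -3.5 0 0.2;0 0 -6 0 0.3;0 0 -8 0 0.5;0 0 -8 0 0.7;0 0 -8 0 0.9'
python3 - <<'E'
from h import *
goto([*fw(-.09,.092),.2],FY-np.pi/2)
goto([*fw(-.09,.092),.09],FY-np.pi/2)
goto([*fw(0.0,.092),.09],FY-np.pi/2)
p,d=robot.snapshot("side");cv2.imwrite("pics/d19.png",cv2.resize(p[200:360,290:430],None,fx=3.6,fy=3.6,interpolation=cv2.INTER_CUBIC))
E
```

```text
time: 20.22
tool_pos: [0.5667, -0.1804, 0.2022]
ee_rot: [-3.125, -0.005, -1.256]
wrist_force: [-0.4, 0.2, 1.0]
width: 0.0519
t 20.2167 pos [ 0.5667 -0.1804  0.2022] yaw -1.2556 F [-0.44  0.22  1.01] w 0.0519 -> cm [-9.17  8.72  0.02] spin 0.0 steps 3.0347998947001242
t 20.2167 pos [ 0.5667 -0.1804  0.2022] yaw -1.2556 F [-0.44  0.22  1.01] w 0.0519 -> cm [-9.22  8.91 11.02] spin 0.0 steps 4.05471894285018
t 20.2167 pos [ 0.5667 -0.1804  0.2022] yaw -1.2556 F [-0.44  0.22  1.01] w 0.0519 -> cm [-9.22 -0.09 11.18] spin 0.0 steps 3.474076824197135
```

View pics/d19.png

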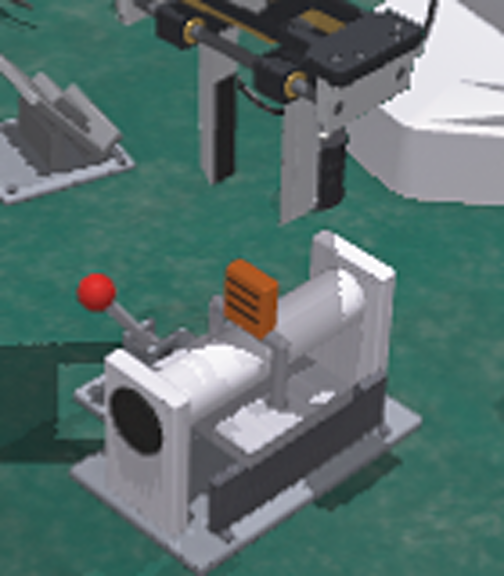

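Bolt is seated and free. Moving behind the knob with closed fingers, then lowering.

```bash
python3 -m inch '-2 2 0 0 1;-4.5 4.3 0 0 1;-7 6.6 0 0 1;-9.2 8.8 0 0 1;-9.2 8.8 2 0 1;-9.2 8.9 5 0 1;-9.2 8.9 8 0 1;-9.2 8.9 10 0 1;-9.2 8.9 11 0 1;-9.2 8.9 11 0 1;-9.2 8.9 11 0 1'
python3 - <<'E'
from h import *
goto([*fw(0.0,.092),.09],FY-np.pi/2)
p,d=robot.snapshot("wrist");cv2.imwrite("pics/w20.png",p)
p,d=robot.snapshot("side");cv2.imwrite("pics/d20.png",cv2.resize(p[200:360,270:410],None,fx=3.6,fy=3.6,interpolation=cv2.INTER_CUBIC))
E
```

```text
time: 21.18
tool_pos: [0.4537, -0.1197, 0.0879]
ee_rot: [-3.129, -0.001, -1.256]
wrist_force: [0.7, -0.4, -0.3]
width: 0.0004
t 21.1833 pos [ 0.4537 -0.1197  0.0879] yaw -1.2555 F [ 0.73 -0.41 -0.3 ] w 0.0004 -> cm [ 0.11 -9.14 -0.1 ] spin 0.0 steps 2.1916935688947086
```

View pics/d20.png

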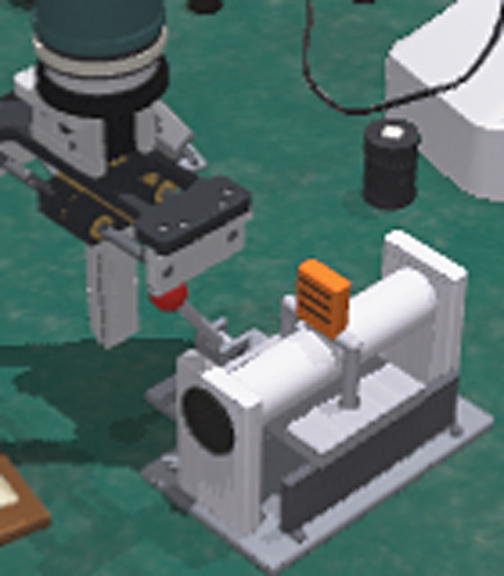

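View pics/w20.png

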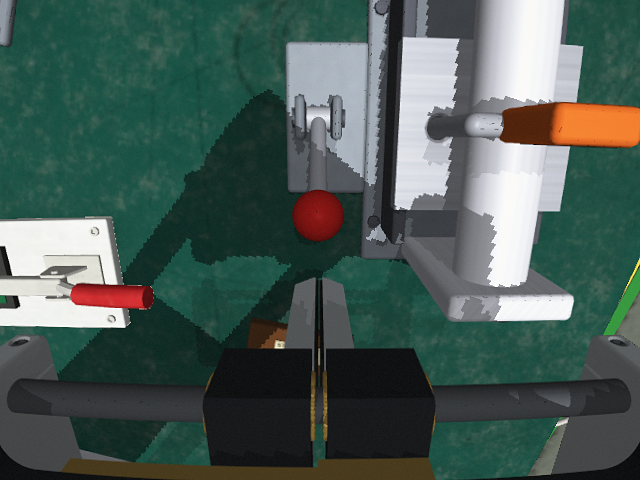

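```bash
python3 -m inch '0 -0.6 0 0 1;0 -1.4 0 0 1;0 -2.2 0 0 1;0 -3 0 0 1;0 -3.8 0 0 1;0 -4.6 0 0 1;0 -5.4 0 0 1;0 -6.2 0 0 1;0 -7 0 0 1;0 -7.8 0 0 1;0 -8.4 0 0 1;0 -8.9 0 0 1;0 -8.9 0 0 1;0 -8.9 0 0 1;0 -8.9 0 0 1'
python3 - <<'E'
from h import *
print(robot.get_obs()["wrist_force"])
p,d=robot.snapshot("wrist");cv2.imwrite("pics/w21.png",p)
p,d=robot.snapshot("side");cv2.imwrite("pics/d21.png",cv2.resize(p[200:360,270:410],None,fx=3.6,fy=3.6,interpolation=cv2.INTER_CUBIC))
E
```

```text
time: 22.53
tool_pos: [0.5396, -0.0928, 0.0913]
ee_rot: [-3.126, -0.004, -1.256]
wrist_force: [-0.1, -0.9, -0.2]
width: 0.0004
[-0.14460172 -0.86652175 -0.24734713]
```

View pics/d21.png

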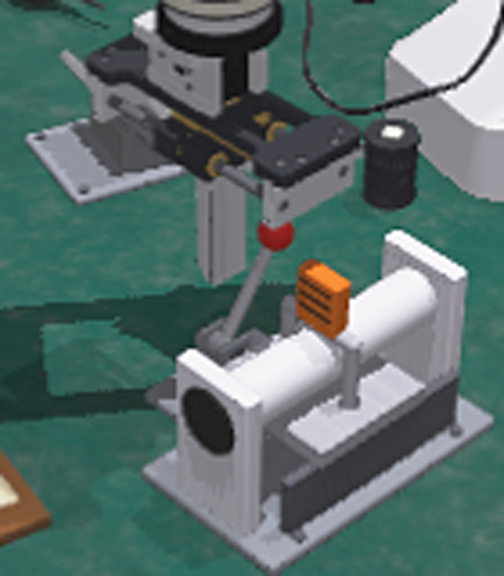

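View pics/w21.png

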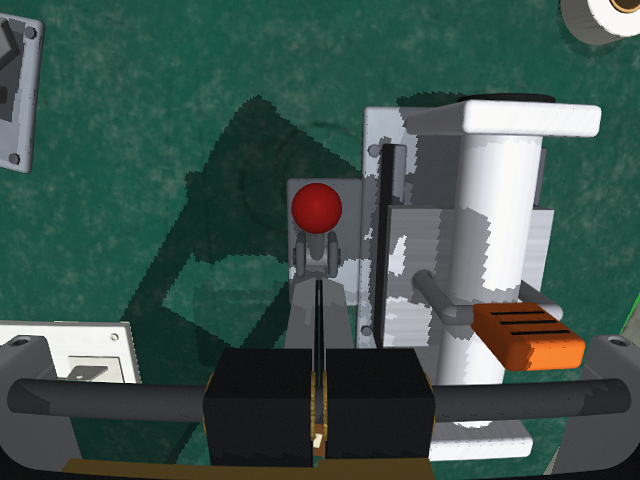

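```bash
python3 -m inch '0 1 0 0 1;0 3 0 0 1;0 5 -1 0 1;0 6 -4 0 1;0 7 -7 0 1;0 10 -10 0 1;0 13 -10 0 1;0 16 -10 0 1;0 18 -10 0 1;0 18 -10 0 1;0 18 -10 0 1'
python3 - <<'E'
from h import *
P={}
for n in("scene","side"):
    p,d=robot.snapshot(n);P[n]=p
    np.save(f"pics/{n}9.npy",d);cv2.imwrite(f"pics/{n}9.png",p)
    hsv=cv2.cvtColor(p,cv2.COLOR_BGR2HSV)
    w=np.zeros(p.shape[:2],bool)
    if n=="scene": w[150:260,325:430]=1
    else: w[230:300,300:400]=1
    m=w&((hsv[...,0]<5)|(hsv[...,0]>174))&(hsv[...,1]>180); print(n,m.sum(),np.argwhere(m).mean(0)[::-1]); P[n+"k"]=np.argwhere(m).mean(0)[::-1]
    m=w&(hsv[...,0]>5)&(hsv[...,0]<18)&(hsv[...,1]>180);P[n+"g"]=np.argwhere(m).mean(0)[::-1];print(m.sum(),P[n+"g"])
for c in "kg":
    k=tri([ray(n,[P[n+c]]) for n in("scene","side")]);q=k[:2]-FO;print(c,k,[q@[np.cos(FY),np.sin(FY)],q@[-np.sin(FY),np.cos(FY)]])
a=cv2.resize(P["scene"][150:300,300:480],None,fx=2.2,fy=2.2);b=cv2.resize(P["side"][220:370,280:460],None,fx=2.2,fy=2.2)
cv2.imwrite("pics/fin.png",np.hstack([a,b]))
# bystanders: compare first vs now
for n in("scene","side"):
    o=cv2.imread(f"pics/{n}0.png");df=cv2.absdiff(o,P[n]).max(2)
    for name,(u,v) in (dict(can=(257,234),roll=(326,172),case=(443,274)) if n=="scene" else dict(can=(378,246),roll=(444,308),case=(268,335))).items():
        print(n,name,(df[v-15:v+16,u-15:u+16]>40).mean().round(3))
E
```

```text
time: 23.55
tool_pos: [0.366, -0.149, 0.1888]
ee_rot: [-3.125, -0.005, -1.258]
wrist_force: [0.8, -0.5, -0.9]
width: 0.0007
scene 76 [348.27631579 210.53947368]
129 [385.41860465 178.20930233]
side 67 [346.05970149 264.        ]
199 [359.58291457 282.06030151]
k [ 0.58622257 -0.07723945  0.10102607] [np.float64(0.04780076628567701), np.float64(0.09239737529136238)]
g [ 0.56629355 -0.18336268  0.1305862 ] [np.float64(-0.0040263962489117), np.float64(-0.0023298783511362083)]
scene can 0.0
scene roll 0.0
scene case 0.672
side can 0.0
side roll 0.0
side case 0.527
```

View pics/fin.png

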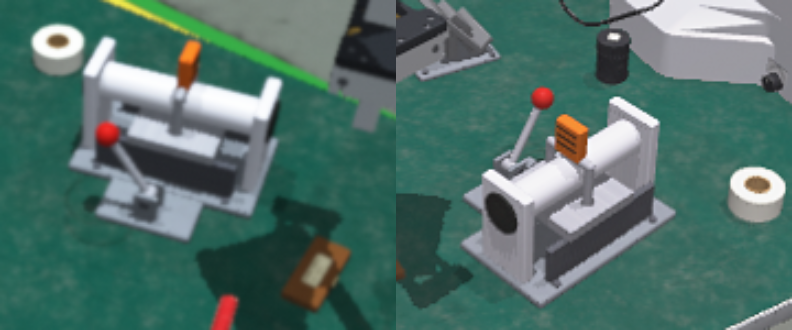

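```bash
python3 -c "
from bench import robot
print(robot.close_job())"
```

```text
the job is handed in; nothing more can be done
None
```

I fitted the U-bolt over the post, with both legs through the plate and the crossbar on the post. I then flipped the lock lever to its far stop and handed the job in at about 23.6 s; no verdict was reported.

**How it went:**
- **Finding the holes:** I located them with the wrist camera; the plate's middle was about 5 mm toward the fixture's -x.
- **Righting the bolt:** The tool can't tilt, so I turned the U-bolt upright by pivoting it in the jaws with its tips against the rest's lip. The first try slipped about 10 mm in the jaws. I laid the bolt back on the rest, took a better grasp, and the second try came up within about 1° of the tool axis.
- **Insertion:** The tips met the far side of the holes once, with about 4.5 N sideways. I shifted the gripper slightly and the bolt went home.

**Last checks:**
- **U-bolt:** The scene and side cameras put the grip centre at z ≈ 131 mm (home is 132 mm) and 2 mm off centre. Just after I released it, the wrist camera had read the height about 1–2 mm higher. Both are within tolerance.
- **Lever:** The knob is at fixture x ≈ +48 mm, z ≈ 101 mm, which is about +0.6 rad.
- **Bystanders:** The image areas around the can and the roll are unchanged. The area around the case differs from the start, which I put down to the arm's shadow. It looks in place, but I didn't measure its position.
- **Robot:** It ended clear of everything.

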